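# Put the coasters away in their holder

## Robot

A 6-joint arm with a two-finger parallel gripper is mounted at the origin on the work surface. World frame = base frame: x ahead of the robot, y to its left, z up, the work surface at z = 0. Lengths are in mm, angles in degrees, forces in N, time in s.
With the tool pointing down it reaches from about 300 to 850 mm from the base axis. Payload 4.2 kg.
Tool frame: the origin (TCP) lies between the finger pads; the fingertips stand 22 mm ahead of it and the grasp point (between the pads) lies 3 mm ahead of it; z points along the fingers, y is the direction in which the jaws open and shut (so a half turn about z gives the same grasp; the last joint's range is limited). The gripper opens to 91 mm and grips with 3 to 60 N. Pads are 32 mm wide; open, the fingers measure 118 mm over their backs; the gripper's body (76 mm by 178 mm) begins 60 mm behind the grasp point.
Start: joints at [71.734, 18.312, 89.639, -0, 72.044, -1.146], TCP at [169.266, 549.536, 235.976] pointing down, gripper open.
Joint ranges: [-177.97, 177.97], [-48.28, 115.42], [12.27, 149.76], [-77.06, 257.06], [2.81, 150.46], [-146.56, 146.56]. Speed limits (degrees/s): [147.25, 147.25, 180, 180, 180, 180].

## Interface

Orientations are given as [roll, pitch, yaw] about the fixed x, y, z axes, in that order (R = Rz(yaw) Ry(pitch) Rx(roll)).
In Python, from workcell import telemetry, cams, env gives the robot as it stands.
- The arm moves only by the shell command python3 -m inch 'ROWS' [FORCE]. ROWS is JSON, a list of rows, each an object of numbers: "x", "y", "z": the shift along the tool's x, y, z in cm; "yaw": the turn about the tool's z in units of 5 degrees (1.0 is 5 degrees); "gripper": the gripper's target within -1 to 1 (fully open at 1, half-way at 0, shut at -1). A call has 1 to 12 rows; each row shifts and turns the commanded pose from where the row before left it, along the tool's axes as they then stand; what a row does not reach is not made up. A row lasts 1/12 s, in which the tool goes at most 41.7 mm and 7.16 degrees, less where a joint would pass 70% of its speed; a pose out of reach is approached as far as the arm can. A call is refused whole if a number of a shift passes 4.17 or a number of a turn 1, either way. A call with a gripper value outside its range is refused whole. The fingers move at their own pace and stop on an object; FORCE is the grip in N (left out, the last holds). Time passes only in rows, so rows that do not move let the fingers close. It gives the time, the measured TCP pose, the force and the opening at its end, in the units of the state.
- telemetry.state(): the state, without advancing time (a new reading comes with each control period).
- cams.grab_frame(name): name is "side" or "top"; returns a dict with "pixels" (420x560x3 uint8, red, green, blue), "mtx" (3x3 intrinsics, pixels), "rvec" (rotation vector, rad) and "tvec" (3), from world to camera coordinates, as OpenCV has them. Camera axes: x right, y down, z forward; pixel columns grow to the right and rows downward; lengths in mm; the calibration is good to about 2 mm. A picture is of the moment at which its call begins. There is no depth.
- env.job_done(): hands the job in, once; it reports no verdict.
The state is a dict: "time_s": time; "qpos": joint angles; "qvel": joint speeds; "effort": joint torques, N m; "ee_pos": TCP position; "ee_rot": TCP orientation; "force": force on the tool from outside, world axes, zero at the start; "torque": the same for the moment, N m; "gripper_width": finger opening in mm.
Only numpy, scipy, OpenCV 4.12 (cv2) and the standard library are available. Lean on these libraries where they do the work, as an engineer would, in place of code of your own. Each camera call takes 0.05 s, during which the arm holds its last target. There are 200 camera calls.

## Task

Put the cork coasters away: lift the mug off its coaster and stand it upright on the oval tray, swing the holder's bar up, and slide every coaster flat across the glass, without picking any up, through the mouth until all lie fully inside the holder, flat and not overlapping. Then swing the bar back down until it rests fully in its forked catch. Do not tip the mug over, and leave the kettle, the sugar bowl, the second mug and the spoon rest where they are.

Things in the scene. Friction and masses are not known exactly. Their poses are not given: they have to be found in the camera images.
- holder: wooden holder fixed on the glass, walls 16 mm high, 10 mm thick on three sides, no floor but the glass, open above. Origin on the glass at the bay's middle; bay 112 mm wide along its x, 310 mm long along its y: mouth at y = -155, back wall at +155 mm; three coasters fit one behind the other. Beside the mouth: hinge cheeks 40 mm high at (68,-167) mm, forked catch 36 mm high at (-66,-167) mm
- bar (a joint): steel bar across the holder's mouth, hinged parallel to the holder's y: 0 = level, down in its forked catch, 1.57 = upright, 2.1 = stop, leaning away to the holder's +x. Stiff hinge: stays where it is left, about 1.5 N at its end moves it. When down, a 92 mm long tongue under it shuts the mouth to 3.5 mm above the glass
- bar_end (a point): grip point in the middle of the 12 mm square bar, 168 mm from the hinge axis (the bar goes on 20 mm beyond). When down it is 30 mm above the glass at (-100,-167) mm in the holder's frame, clear of catch and wall. Can be pinched along the holder's y and swung, turning between the pads
- bar_hinge (a point): point on the bar's hinge axis, level with the bar's middle, 30 mm above the glass, at (68, -167) mm in the holder's frame
- coaster1: round cork coaster, 90 mm across, 5 mm thick, 60 g, lying flat on the glass; the mug stands on this one at the start. Origin at the centre of its underside, z up. Too wide to be pinched; pressed near the middle of its top with shut fingertips (some 5 to 20 N) it slides along with them. One to two of coaster2, coaster3 and coaster4 are present
- coaster2: round cork coaster, 90 mm across, 5 mm thick, 60 g, lying flat on the glass; it may be absent. Origin at the centre of its underside, z up. Too wide to be pinched; pressed near the middle of its top with shut fingertips (some 5 to 20 N) it slides along with them. One to two of coaster2, coaster3 and coaster4 are present
- coaster3: round cork coaster, 90 mm across, 5 mm thick, 60 g, lying flat on the glass; it may be absent. Origin at the centre of its underside, z up. Too wide to be pinched; pressed near the middle of its top with shut fingertips (some 5 to 20 N) it slides along with them. One to two of coaster2, coaster3 and coaster4 are present
- coaster4: round cork coaster, 90 mm across, 5 mm thick, 60 g, lying flat on the glass; it may be absent. Origin at the centre of its underside, z up. Too wide to be pinched; pressed near the middle of its top with shut fingertips (some 5 to 20 N) it slides along with them. One to two of coaster2, coaster3 and coaster4 are present
- mug: duck-egg blue mug, 64 mm across the rim, 90 mm high, wall 4 mm, 0.15 to 0.3 kg; origin at the centre of its underside, z up, handle sticking out about 30 mm at its own +y (it can be gripped across its own x). It stands on coaster1 at the start
- tray: oval plastic tray fixed on the glass, 440 mm long along its x and 280 mm wide, floor 6 mm thick, rim 18 mm high; origin at its middle on the glass. It carries the kettle, the sugar bowl and the second mug
- tray_free (a point): middle of the clear part of the tray, on its floor (6 mm above the glass); a mug put here has about 60 mm free towards the other things on the tray
- kettle: cream kettle with a top handle, 162 mm across, 220 mm high, standing on the tray; origin at the centre of its underside. Leave alone
- mug2: second mug, same as the first, standing on the tray. Leave alone
- sugar_bowl: white lidded sugar bowl, 87 mm across, 84 mm high, on the tray; origin at the centre of its underside. Leave alone
- spoon_rest: flat white ceramic spoon rest 143 mm long with the steel tea strainer lying on it, on the glass beyond the coasters; origin under the middle of its square part, the tail to its +y. Leave alone
Mind the look-alikes: they are no part of the job. What is shaped like the coaster2 but green or orange is not meant.

How it is judged (in metres and radians):
On the way, in this order (a step that is already met when the one before it is completed fails the run):
1. the bar is swung up clear of the mouth (value of joint bar above 1.2 rad), for 0.2 s.
2. the mug stands on the tray and every coaster lies flat inside the holder (z of mug in the frame of tray between 0.003 and 0.012 m and angle between mug's own z axis and vertical below 0.08 rad and x of mug in the frame of tray between -0.19 and 0.19 m and y of mug in the frame of tray between -0.11 and 0.11 m and y of coaster1 in the frame of holder between -0.116 and 0.12 m and x of coaster1 in the frame of holder between -0.02 and 0.02 m and height (world z) of each of coaster1, coaster2, coaster3, coaster4 below 0.004 m and angle between each of coaster1, coaster2, coaster3, coaster4's own z axis and vertical below 0.04 rad and y of coaster2 in the frame of holder between -0.116 and 0.12 m and x of coaster2 in the frame of holder between -0.02 and 0.02 m and y of coaster3 in the frame of holder between -0.116 and 0.12 m and x of coaster3 in the frame of holder between -0.02 and 0.02 m and y of coaster4 in the frame of holder between -0.116 and 0.12 m and x of coaster4 in the frame of holder between -0.02 and 0.02 m), for 0.2 s.
3. the bar is swung down into its catch (value of joint bar below 0.05 rad), for 0.2 s.
At the end, for the whole second after the job is handed in: Mug upright (0.08 rad) on the tray floor; every coaster flat (0.04 rad, none overlapping) in the holder, centre at y -116 to +120 mm and within 20 mm of the middle across; bar down within 0.05 rad; all at rest (all of step 2 and value of joint bar below 0.05 rad and linear speed of each of mug, coaster1, coaster2, coaster3, coaster4 below 0.02 m/s); the robot touches nothing.
It fails at once if a coaster is picked up or stood on edge instead of slid (height (world z) of any of coaster1, coaster2, coaster3, coaster4 above 0.035 m or angle between any of coaster1, coaster2, coaster3, coaster4's own z axis and vertical above 0.6 rad).
It fails at once if the mug is tipped over (angle between mug's own z axis and vertical above 0.7 rad).
It fails at once if the kettle, second mug, sugar bowl or spoon rest is shifted more than 30 mm or tipped (distance of any of kettle, mug2, sugar_bowl, spoon_rest from where it was at the start of the episode above 0.03 m or angle between any of kettle, mug2, sugar_bowl, spoon_rest's own z axis and vertical above 0.3 rad).
Of coaster2, coaster3, coaster4 only 1 to 2 are there at a start; the rules pass over those that are not, and their reading is None.
At some moment in a run one of coaster2, coaster3, coaster4 may be knocked a few centimetres aside while the robot is not near it.
It also fails if it takes over 210 s, if anything falls off the work surface, if the arm or the gripper's body presses on something with over 40 N, if the wrist force passes 120 N, or if a joint passes its speed limit or range.

## Working session

There is one attempt and no reset: what is moved stays moved. The work goes in short steps, Python scripts to look and compute and a shell command to move; the robot and the scene stay as the last step left them, time stands still between calls to the robot, and variables do not carry over. Pictures are saved under pics/ and viewed, about 12 in all and at most 16, crops included, and the job is handed in when it is done.

```bash
mkdir -p pics; ls
python3 - <<'E'
from workcell import telemetry, cams
import cv2
print(telemetry.state())
for n in("side","top"):
    f=cams.grab_frame(n); cv2.imwrite(f"pics/{n}0.png",f["pixels"][:,:,::-1]); print(n,f["mtx"],f["rvec"],f["tvec"])
E
```

```text
pics
{'time_s': 0.0, 'qpos': array([ 7.17340000e+01,  1.83509724e+01,  8.97059175e+01, -1.13943640e-03,
        7.20439992e+01, -1.14469154e+00]), 'qvel': array([-0.05470251, -0.03893678,  0.0316681 ,  0.03723565,  0.05788256,
        0.0301509 ]), 'effort': array([-1.62465796e-03, -4.12478650e+01, -2.31964481e+01,  7.23564718e-02,
        4.60922986e-02, -1.50880983e-04]), 'ee_pos': array([169.12486716, 549.0781245 , 235.13026471]), 'ee_rot': array([-1.79899109e+02, -9.32388148e-04,  1.62879043e+02]), 'force': array([-0.44629386,  0.72373692,  0.03039415]), 'torque': array([-0.01529079, -0.0557138 , -0.02081864]), 'gripper_width': 91.41547908850927}
side [[497.8572463    0.         274.46723741]
 [  0.         497.8572463  202.89971926]
 [  0.           0.           1.        ]] [ 0.20321421 -2.75800692  1.38699159] [583.18329772 164.54271052 994.55539243]
top [[502.72484857   0.         278.11867421]
 [  0.         502.72484857 214.60076419]
 [  0.           0.           1.        ]] [ 2.15856694 -2.11388565  0.20241464] [-135.31569844  606.54521777 1396.93529332]
```

View pics/top0.png

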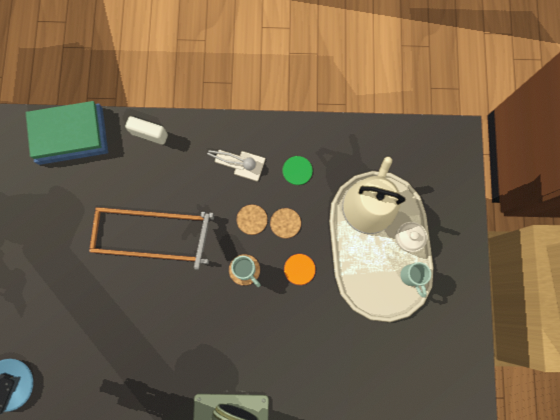

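View pics/side0.png

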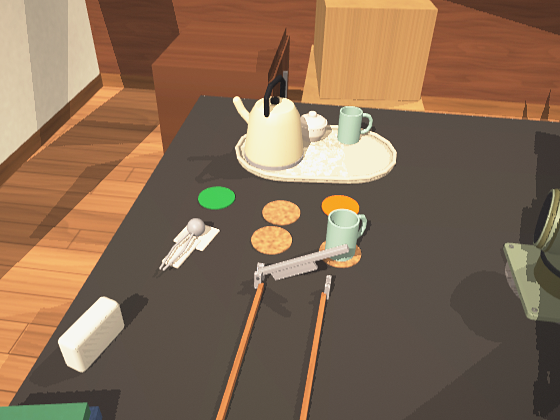

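```bash
cat > h.py <<'E'
import numpy as np, cv2
from workcell import telemetry, cams
def grab(n,save=None):
    f=cams.grab_frame(n)
    if save: cv2.imwrite(f"pics/{save}.png",f["pixels"][:,:,::-1])
    return f
def cast(f,uv,z):
    R=cv2.Rodrigues(f["rvec"])[0]; t=np.ravel(f["tvec"])
    uv=np.reshape(uv,(-1,2)).astype(float)
    d=np.c_[uv,np.ones(len(uv))]@np.linalg.inv(f["mtx"]).T@R; o=-R.T@t
    return o+d*((z-o[2])/d[:,2])[:,None]
def proj(f,p): return cv2.projectPoints(np.reshape(np.array(p,float),(-1,1,3)),f["rvec"],np.ravel(f["tvec"]),f["mtx"],None)[0].reshape(-1,2)
def tri(fa,ua,fb,ub):
    P=[f["mtx"]@np.c_[cv2.Rodrigues(f["rvec"])[0],np.ravel(f["tvec"])] for f in(fa,fb)]
    X=cv2.triangulatePoints(P[0],P[1],np.array(ua,float),np.array(ub,float)); return X[:3,0]/X[3,0]
def cork(f,z=5):
    hsv=cv2.cvtColor(f["pixels"],cv2.COLOR_RGB2HSV)
    m=cv2.inRange(hsv,(5,60,110),(20,190,255)); m=cv2.morphologyEx(m,cv2.MORPH_CLOSE,np.ones((3,3)))
    m=cv2.morphologyEx(m,cv2.MORPH_OPEN,np.ones((5,5)))
    out=[]
    for c in cv2.findContours(m,0,1)[0]:
        if cv2.contourArea(c)<150: continue
        w=cast(f,c.reshape(-1,2),z)[:,:2]
        (x,y),r=cv2.minEnclosingCircle(w.astype(np.float32))
        if 200<x<1000 and -500<y<700 or 1: out.append((round(x),round(y),round(r),cv2.boundingRect(c)))
    return out
E
python3 - <<'E'
from h import *
for n in("side","top"):
    f=grab(n); print(n,proj(f,[[0,0,0],[500,0,0],[169,549,236]]).round(),*cork(f),sep="\n")
    im=f["pixels"]
    s=(slice(180,300),slice(80,320)) if n=="top" else (slice(190,300),slice(210,410))
    c=cv2.resize(im[s],None,fx=3.3 if n=="top" else 4,fy=3.3 if n=="top" else 4,interpolation=cv2.INTER_CUBIC)
    cv2.imwrite(f"pics/{n}crop.png",c[:,:,::-1])
    if n=="top": print(cast(f,[[97,208],[91,249],[208,215],[200,266],[364,300],[391,290]],16).round())
E
```

```text
side
[[566. 285.]
 [316. 258.]
 [669. 527.]]
(488, 232, 132, (300, 293, 26, 127))
(612, 237, 146, (216, 283, 48, 137))
(443, -11, 43, (327, 249, 34, 19))
(597, -90, 99, (251, 200, 49, 55))
(586, -515, 130, (296, 115, 15, 44))
(2083, -1450, 154, (0, 6, 17, 18))
(675, -960, 1397, (0, 0, 560, 406))
top
[[229. 433.]
 [236. 253.]
 [ -9. 378.]]
(595, -144, 47, (270, 208, 31, 30))
(603, -44, 47, (237, 205, 30, 30))
(1041, 459, 51, (90, 62, 9, 31))
(766, -139, 1060, (0, 0, 560, 420))
[[ 624.  412.   16.]
 [ 502.  420.   16.]
 [ 610.   84.   16.]
 [ 459.  101.   16.]
 [ 371. -376.   16.]
 [ 401. -454.   16.]]
```

View pics/topcrop.png

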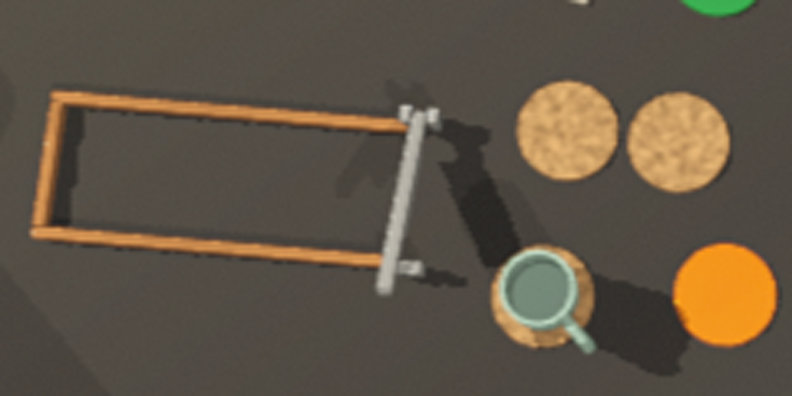

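View pics/sidecrop.png

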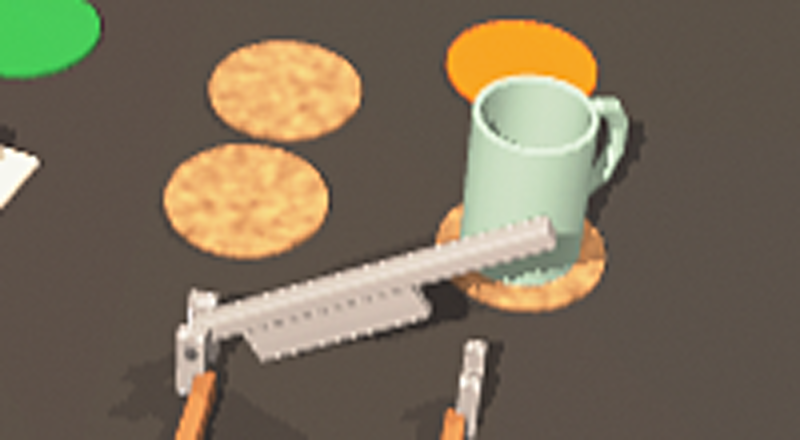

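Run:
```python
from h import *
ft=grab("top"); fs=grab("side")
T=lambda c:np.array(c)/3.3+[80,180]
S=lambda c:np.array(c)/4+[210,190]
a=cast(ft,T([[53,92],[405,120],[32,237],[385,267]]),16)[:,:2]; print("outer walls",a.round())
for p,q in((0,1),(2,3),(2,0)): 
    d=a[p]-a[q]; print(np.degrees(np.arctan2(d[1],d[0])))
print("barend tip",tri(ft,T([384,290]),fs,S([550,232])),"hinge",tri(ft,T([420,117]),fs,S([195,322])))
print("mug",cast(ft,T([540,287]),95).round(),"handle end",cast(ft,T([590,350]),65).round())
print("mug rim tri",tri(ft,T([540,287]),fs,S([536,117])))
print("coaster1 bounds",cast(ft,T([[491,297],[594,297],[545,245],[545,347]]),5).round())
hsv=cv2.cvtColor(ft["pixels"],cv2.COLOR_RGB2HSV)
print("mug2",cast(ft,[416,274],96).round(),"bowl",cast(ft,[411,238],80).round(),"kettle",cast(ft,[380,205],100).round())
print("tray ext",cast(ft,[[330,246],[436,262],[378,171],[386,320],[340,290],[350,305],[410,316],[370,285]],18).round())
b=ft["pixels"][160:330,320:450]; c=cv2.resize(b,None,fx=3.4,fy=3.4,interpolation=cv2.INTER_CUBIC); cv2.imwrite("pics/tray.png",c[:,:,::-1])
```

```text
outer walls [[624. 415.]
 [606. 100.]
 [494. 423.]
 [474. 111.]]
86.65893901023092
86.33958800625128
176.6096955688081
barend tip [446.15537237  95.56133061 121.72573444] hinge [607.46410826  84.46340025  30.11169653]
mug [[454. -30.  95.]] handle end [[403. -72.  65.]]
mug rim tri [453.02037331 -29.64984926  88.23426721]
coaster1 bounds [[450.  18.   5.]
 [452. -73.   5.]
 [497. -29.   5.]
 [407. -31.   5.]]
mug2 [[ 444. -505.   96.]] bowl [[ 546. -499.   80.]] kettle [[ 635. -408.  100.]]
tray ext [[ 526. -277.   18.]
 [ 485. -588.   18.]
 [ 756. -422.   18.]
 [ 316. -438.   18.]
 [ 398. -306.   18.]
 [ 356. -335.   18.]
 [ 329. -507.   18.]
 [ 415. -393.   18.]]
```

View pics/tray.png

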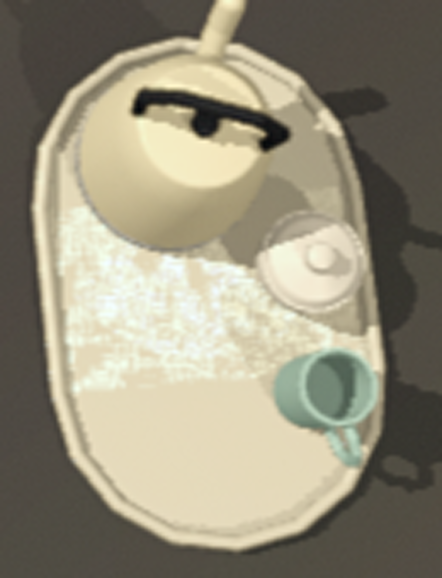

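```bash
cat > d.py <<'E'
import sys,numpy as np
from workcell import telemetry
from scipy.spatial.transform import Rotation as R
# distance to go (cm, tool axes) to world target, and force, width
s=telemetry.state(); r=R.from_euler('xyz',s["ee_rot"],degrees=True)
print("t",round(s["time_s"],1),"tcp",s["ee_pos"].round(1),"rot",s["ee_rot"].round(1),"F",s["force"].round(1),"w",round(s["gripper_width"],1))
if len(sys.argv)>3:
    t=np.array(sys.argv[1:4],float); print("to go cm",(r.inv().apply(t-s["ee_pos"])/10).round(2))
E
python3 -m inch '[{"yaw":-1},{"yaw":-1},{"yaw":-1},{"yaw":-1},{"yaw":-1},{"yaw":-1},{}]' 
python3 -m inch '[{"x":-0.7,"y":-3},{"x":-0.7,"y":-3},{"x":-0.7,"y":-3},{"x":-0.7,"y":-3},{"x":-0.7,"y":-3},{"x":-0.7,"y":-3},{"x":-0.7,"y":-3},{"x":-0.7,"y":-3},{"x":-0.7,"y":-3},{"x":-0.7,"y":-3}]' 
python3 -m inch '[{"x":-0.7,"y":-3},{"x":-0.7,"y":-3},{"x":-0.7,"y":-3},{"x":-0.7,"y":-3},{"x":-0.7,"y":-3},{"x":-0.7,"y":-3},{"x":-0.7,"y":-3},{"x":-0.7,"y":-3},{"x":-0.7,"y":-3},{"x":-0.7,"y":-3},{},{}]'
python3 d.py 453 -30 72
```

```text
t 0.3 tcp [169.2 549.4 235.7] rot [-180.    -0.   162.9] F [-0.3  0.5 -0.1] w 91.0
to go cm [-44.18 -47.01  16.39]invalid input
invalid input
invalid input
```

```bash
python3 -m inch '[{"x":0,"y":0,"z":0,"yaw":-1,"gripper":1},{"x":0,"y":0,"z":0,"yaw":-1,"gripper":1},{"x":0,"y":0,"z":0,"yaw":-1,"gripper":1}]'; python3 -m inch '[{"yaw":-1.0,"gripper":1.0}]'; python3 -m inch --help; python3 d.py
```

```text
time_s: 0.55
ee_pos: [169.3, 549.5, 235.8]
ee_rot: [-180.0, -0.0, 178.1]
force: [0.5, -0.9, 0.4]
gripper_width: 91.1
t 0.6 tcp [169.3 549.5 235.8] rot [-180.    -0.   178.1] F [ 0.5 -0.9  0.4] w 91.1invalid input
invalid input: not JSON, or not a number
```

```bash
python3 -m inch '[{"x":0,"y":0,"z":0,"yaw":-1,"gripper":1},{"x":0,"y":0,"z":0,"yaw":-1,"gripper":1},{"x":0,"y":0,"z":0,"yaw":-1,"gripper":1},{"x":-0.7,"y":-3,"z":0,"yaw":0,"gripper":1},{"x":-0.7,"y":-3,"z":0,"yaw":0,"gripper":1},{"x":-0.7,"y":-3,"z":0,"yaw":0,"gripper":1},{"x":-0.7,"y":-3,"z":0,"yaw":0,"gripper":1},{"x":-0.7,"y":-3,"z":0,"yaw":0,"gripper":1},{"x":-0.7,"y":-3,"z":0,"yaw":0,"gripper":1},{"x":-0.7,"y":-3,"z":0,"yaw":0,"gripper":1},{"x":-0.7,"y":-3,"z":0,"yaw":0,"gripper":1},{"x":-0.7,"y":-3,"z":0,"yaw":0,"gripper":1}]'
python3 -m inch '[{"x":-0.7,"y":-3,"z":0,"yaw":0,"gripper":1},{"x":-0.7,"y":-3,"z":0,"yaw":0,"gripper":1},{"x":-0.7,"y":-3,"z":0,"yaw":0,"gripper":1},{"x":-0.7,"y":-3,"z":0,"yaw":0,"gripper":1},{"x":-0.7,"y":-3,"z":0,"yaw":0,"gripper":1},{"x":-0.7,"y":-3,"z":0,"yaw":0,"gripper":1},{"x":-0.7,"y":-3,"z":0,"yaw":0,"gripper":1},{"x":-0.7,"y":-3,"z":0,"yaw":0,"gripper":1},{"x":-0.7,"y":-3,"z":0,"yaw":0,"gripper":1},{"x":-0.7,"y":-3,"z":0,"yaw":0,"gripper":1},{"x":0,"y":0,"z":0,"yaw":0,"gripper":1},{"x":0,"y":0,"z":0,"yaw":0,"gripper":1}]'
python3 d.py 453 -30 75
```

```text
time_s: 1.55
ee_pos: [291.2, 299.0, 236.1]
ee_rot: [180.0, 0.0, -167.1]
force: [0.6, 0.5, -0.0]
gripper_width: 91.0
time_s: 2.55
ee_pos: [426.2, 22.5, 235.8]
ee_rot: [180.0, -0.0, -167.3]
force: [-0.3, -0.2, -0.2]
gripper_width: 91.5
t 2.5 tcp [426.2  22.5 235.8] rot [ 180.    -0.  -167.3] F [-0.3 -0.2 -0.2] w 91.5
to go cm [-1.46 -5.72 16.08]
```

```bash
python3 -m inch '[{"x":-0.7,"y":-2.86,"z":0,"yaw":0,"gripper":1},{"x":-0.76,"y":-2.86,"z":0,"yaw":0,"gripper":1},{"x":0,"y":0,"z":2,"yaw":0,"gripper":1},{"x":0,"y":0,"z":2,"yaw":0,"gripper":1},{"x":0,"y":0,"z":2,"yaw":0,"gripper":1},{"x":0,"y":0,"z":2,"yaw":0,"gripper":1},{"x":0,"y":0,"z":2,"yaw":0,"gripper":1},{"x":0,"y":0,"z":2,"yaw":0,"gripper":1},{"x":0,"y":0,"z":2,"yaw":0,"gripper":1},{"x":0,"y":0,"z":2,"yaw":0,"gripper":1},{"x":0,"y":0,"z":0,"yaw":0,"gripper":1}]'
python3 -m inch '[{"x":0,"y":0,"z":0,"yaw":0,"gripper":-1},{"x":0,"y":0,"z":0,"yaw":0,"gripper":-1},{"x":0,"y":0,"z":0,"yaw":0,"gripper":-1},{"x":0,"y":0,"z":0,"yaw":0,"gripper":-1},{"x":0,"y":0,"z":0,"yaw":0,"gripper":-1},{"x":0,"y":0,"z":0,"yaw":0,"gripper":-1},{"x":0,"y":0,"z":0,"yaw":0,"gripper":-1},{"x":0,"y":0,"z":0,"yaw":0,"gripper":-1}]' 15
python3 d.py 395 -385 100
```

```text
time_s: 3.47
ee_pos: [450.0, -27.5, 73.1]
ee_rot: [179.8, -0.4, -167.0]
force: [-1.3, 0.7, -0.0]
gripper_width: 91.1
time_s: 4.13
ee_pos: [453.5, -28.7, 77.0]
ee_rot: [180.0, 0.1, -167.1]
force: [-1.7, 2.6, 7.3]
gripper_width: 63.2
t 4.1 tcp [453.5 -28.7  77. ] rot [ 1.800e+02  1.000e-01 -1.671e+02] F [-1.7  2.6  7.3] w 63.2
to go cm [ 13.62 -33.43  -2.33]
```

```bash
python3 -m inch '[{"x":0,"y":0,"z":-1,"yaw":0,"gripper":-1},{"x":0,"y":0,"z":-1.5,"yaw":0,"gripper":-1},{"x":0,"y":0,"z":-2,"yaw":0,"gripper":-1},{"x":0,"y":0,"z":-2,"yaw":0,"gripper":-1},{"x":0,"y":0,"z":-1.5,"yaw":0,"gripper":-1},{"x":0,"y":0,"z":0,"yaw":1,"gripper":-1},{"x":0,"y":0,"z":0,"yaw":1,"gripper":-1},{"x":0,"y":0,"z":0,"yaw":1,"gripper":-1},{"x":0,"y":0,"z":0,"yaw":0,"gripper":-1}]'
python3 -m inch '[{"x":0.2,"y":-1,"z":0,"yaw":0,"gripper":-1},{"x":0.3,"y":-2.3,"z":0,"yaw":0,"gripper":-1},{"x":0.3,"y":-2.3,"z":0,"yaw":0,"gripper":-1},{"x":0.3,"y":-2.3,"z":0,"yaw":0,"gripper":-1},{"x":0.3,"y":-2.3,"z":0,"yaw":0,"gripper":-1},{"x":0.3,"y":-2.3,"z":0,"yaw":0,"gripper":-1},{"x":0.3,"y":-2.3,"z":0,"yaw":0,"gripper":-1},{"x":0.3,"y":-2.3,"z":0,"yaw":0,"gripper":-1},{"x":0.3,"y":-2.3,"z":0,"yaw":0,"gripper":-1},{"x":0.3,"y":-2.3,"z":0,"yaw":0,"gripper":-1},{"x":0.3,"y":-2.3,"z":0,"yaw":0,"gripper":-1},{"x":0.3,"y":-2.3,"z":0,"yaw":0,"gripper":-1}]'
python3 -m inch '[{"x":0.3,"y":-2.3,"z":0,"yaw":0,"gripper":-1},{"x":0.3,"y":-2.3,"z":0,"yaw":0,"gripper":-1},{"x":0.3,"y":-2.3,"z":0,"yaw":0,"gripper":-1},{"x":0.2,"y":-1.2,"z":0,"yaw":0,"gripper":-1},{"x":0,"y":-1,"z":0,"yaw":0,"gripper":-1},{"x":0,"y":0,"z":0,"yaw":0,"gripper":-1},{"x":0,"y":0,"z":0,"yaw":0,"gripper":-1}]'
python3 d.py 395 -385 77; python3 -c "
from h import *
grab('side','side1');grab('top','top1')"
```

```text
time_s: 4.88
ee_pos: [452.7, -29.2, 155.9]
ee_rot: [-180.0, -0.0, 177.8]
force: [-0.0, -0.9, -1.9]
gripper_width: 63.6
time_s: 5.88
ee_pos: [407.2, -292.2, 155.7]
ee_rot: [-180.0, -0.0, 178.0]
force: [0.7, 0.1, -2.2]
gripper_width: 63.3
time_s: 6.47
ee_pos: [393.7, -380.6, 155.6]
ee_rot: [179.9, -0.0, 177.9]
force: [0.2, 0.9, -2.0]
gripper_width: 63.4
t 6.5 tcp [ 393.7 -380.6  155.6] rot [179.9  -0.  177.9] F [ 0.2  0.9 -2. ] w 63.4
to go cm [-0.15 -0.44  7.86]
```

View pics/side1.png

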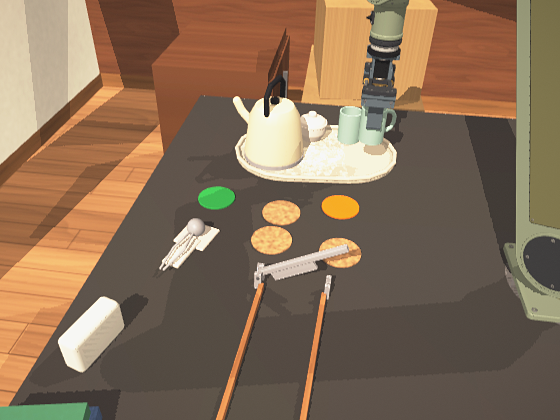

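```bash
python3 -m inch '[{"x":0,"y":-0.2,"z":1,"yaw":0,"gripper":-1},{"x":0,"y":-0.2,"z":1.5,"yaw":0,"gripper":-1},{"x":0,"y":0,"z":1.5,"yaw":0,"gripper":-1},{"x":0,"y":0,"z":1.5,"yaw":0,"gripper":-1},{"x":0,"y":0,"z":0.8,"yaw":0,"gripper":-1},{"x":0,"y":0,"z":0.5,"yaw":0,"gripper":-1},{"x":0,"y":0,"z":0.4,"yaw":0,"gripper":-1},{"x":0,"y":0,"z":0.2,"yaw":0,"gripper":-1},{"x":0,"y":0,"z":0.2,"yaw":0,"gripper":-1},{"x":0,"y":0,"z":0,"yaw":0,"gripper":-1},{"x":0,"y":0,"z":0,"yaw":0,"gripper":-1}]'
```

```text
time_s: 7.48
ee_pos: [393.9, -385.2, 80.3]
ee_rot: [-180.0, 0.0, 177.9]
force: [-0.2, -0.4, -1.2]
gripper_width: 63.3
```

Near touching; a couple of mm more, then release.

```bash
python3 -m inch '[{"x":0,"y":0,"z":0.15,"yaw":0,"gripper":-1},{"x":0,"y":0,"z":0.1,"yaw":0,"gripper":-1},{"x":0,"y":0,"z":0,"yaw":0,"gripper":-1},{"x":0,"y":0,"z":0,"yaw":0,"gripper":-1}]'
python3 -m inch '[{"x":0,"y":0,"z":0,"yaw":0,"gripper":0.8},{"x":0,"y":0,"z":0,"yaw":0,"gripper":1},{"x":0,"y":0,"z":0,"yaw":0,"gripper":1},{"x":0,"y":0,"z":0,"yaw":0,"gripper":1},{"x":0,"y":0,"z":0,"yaw":0,"gripper":1},{"x":0,"y":0,"z":0,"yaw":0,"gripper":1}]'
python3 -m inch '[{"x":0,"y":0,"z":-1,"yaw":0,"gripper":1},{"x":0,"y":0,"z":-2,"yaw":0,"gripper":1},{"x":0,"y":0,"z":-3,"yaw":0,"gripper":1},{"x":0,"y":0,"z":-3,"yaw":0,"gripper":1},{"x":0,"y":0,"z":-3,"yaw":0,"gripper":1},{"x":0,"y":0,"z":-1,"yaw":0,"gripper":1},{"x":0,"y":0,"z":0,"yaw":0,"gripper":1}]'
python3 d.py 461.3 92.4 210
```

```text
time_s: 7.82
ee_pos: [393.9, -385.3, 78.0]
ee_rot: [-180.0, 0.0, 177.9]
force: [-1.4, -0.4, 3.0]
gripper_width: 63.2
time_s: 8.32
ee_pos: [393.8, -385.0, 77.3]
ee_rot: [180.0, -0.0, 177.9]
force: [0.2, -0.2, 0.0]
gripper_width: 91.1
time_s: 8.9
ee_pos: [395.0, -386.2, 211.0]
ee_rot: [-179.7, 0.3, 177.9]
force: [-0.1, -0.2, -0.5]
gripper_width: 91.1
t 8.9 tcp [ 395.  -386.2  211. ] rot [-179.7    0.3  177.9] F [-0.1 -0.2 -0.5] w 91.1
to go cm [-4.86 48.08 -0.12]
```

```bash
python3 -m inch '[{"x":-0.3,"y":2,"z":0,"yaw":0.28,"gripper":1},{"x":-0.3,"y":3,"z":0,"yaw":0,"gripper":1},{"x":-0.3,"y":3,"z":0,"yaw":0,"gripper":1},{"x":-0.3,"y":3,"z":0,"yaw":0,"gripper":1},{"x":-0.3,"y":3,"z":0,"yaw":0,"gripper":1},{"x":-0.3,"y":3,"z":0,"yaw":0,"gripper":1},{"x":-0.3,"y":3,"z":0,"yaw":0,"gripper":1},{"x":-0.3,"y":3,"z":0,"yaw":0,"gripper":1},{"x":-0.3,"y":3,"z":0,"yaw":0,"gripper":1},{"x":-0.3,"y":3,"z":0,"yaw":0,"gripper":1},{"x":-0.3,"y":3,"z":0,"yaw":0,"gripper":1},{"x":-0.3,"y":3,"z":0,"yaw":0,"gripper":1}]'
python3 -m inch '[{"x":-0.3,"y":3,"z":0,"yaw":0,"gripper":1},{"x":-0.3,"y":3,"z":0,"yaw":0,"gripper":1},{"x":-0.3,"y":3,"z":0,"yaw":0,"gripper":1},{"x":-0.3,"y":3,"z":0,"yaw":0,"gripper":1},{"x":0,"y":1,"z":0,"yaw":0,"gripper":1},{"x":0,"y":0,"z":0,"yaw":0,"gripper":1},{"x":0,"y":0,"z":0,"yaw":0,"gripper":1}]'
python3 d.py 461.3 92.4 116
```

```text
time_s: 9.9
ee_pos: [449.5, -36.2, 205.7]
ee_rot: [180.0, -0.2, 176.5]
force: [1.0, 0.3, 0.1]
gripper_width: 91.2
time_s: 10.48
ee_pos: [469.8, 90.8, 206.2]
ee_rot: [-179.9, -0.1, 176.6]
force: [0.7, -0.4, -0.7]
gripper_width: 91.2
t 10.5 tcp [469.8  90.8 206.2] rot [-1.799e+02 -1.000e-01  1.766e+02] F [ 0.7 -0.4 -0.7] w 91.2
to go cm [0.83 0.12 9.02]
```

```bash
python3 -m inch '[{"x":0.5,"y":0.1,"z":1,"yaw":0,"gripper":1},{"x":0.3,"y":0,"z":2,"yaw":0,"gripper":1},{"x":0,"y":0,"z":2,"yaw":0,"gripper":1},{"x":0,"y":0,"z":2,"yaw":0,"gripper":1},{"x":0,"y":0,"z":1.5,"yaw":0,"gripper":1},{"x":0,"y":0,"z":0.5,"yaw":0,"gripper":1},{"x":0,"y":0,"z":0,"yaw":0,"gripper":1}]'
python3 -m inch '[{"x":0,"y":0,"z":0,"yaw":0,"gripper":-1},{"x":0,"y":0,"z":0,"yaw":0,"gripper":-1},{"x":0,"y":0,"z":0,"yaw":0,"gripper":-1},{"x":0,"y":0,"z":0,"yaw":0,"gripper":-1},{"x":0,"y":0,"z":0,"yaw":0,"gripper":-1},{"x":0,"y":0,"z":0,"yaw":0,"gripper":-1},{"x":0,"y":0,"z":0,"yaw":0,"gripper":-1},{"x":0,"y":0,"z":0,"yaw":0,"gripper":-1},{"x":0,"y":0,"z":0,"yaw":0,"gripper":-1},{"x":0,"y":0,"z":0,"yaw":0,"gripper":-1}]' 20
python3 d.py
python3 - <<'E'
import numpy as np
# swing: rows from angle .52 by .075 rad, tool x=-xh so dx=+... 
a=np.linspace(.52,1.98,21)
print(np.c_[np.diff(np.cos(a)),-np.diff(np.sin(a))].__mul__(16.8).round(2).tolist())
E
```

```text
time_s: 11.07
ee_pos: [461.5, 91.2, 116.2]
ee_rot: [-179.9, -0.2, 176.4]
force: [-0.1, -0.3, -0.3]
gripper_width: 91.4
time_s: 11.9
ee_pos: [462.7, 92.7, 117.4]
ee_rot: [180.0, 0.0, 176.5]
force: [0.3, 0.3, -0.3]
gripper_width: 27.5
t 11.9 tcp [462.7  92.7 117.4] rot [180.    0.  176.5] F [ 0.3  0.3 -0.3] w 27.5
[[-0.65, -1.04], [-0.72, -0.99], [-0.79, -0.94], [-0.86, -0.88], [-0.92, -0.81], [-0.98, -0.74], [-1.03, -0.67], [-1.07, -0.59], [-1.11, -0.51], [-1.15, -0.43], [-1.18, -0.34], [-1.2, -0.26], [-1.21, -0.17], [-1.22, -0.08], [-1.23, 0.01], [-1.22, 0.1], [-1.21, 0.19], [-1.19, 0.28], [-1.17, 0.36], [-1.14, 0.45]]
```

```bash
python3 -m inch '[{"x":0,"y":0,"z":0,"yaw":0,"gripper":-1},{"x":0,"y":0,"z":0,"yaw":0,"gripper":-1},{"x":0,"y":0,"z":0,"yaw":0,"gripper":-1},{"x":0,"y":0,"z":0,"yaw":0,"gripper":-1},{"x":0,"y":0,"z":0,"yaw":0,"gripper":-1},{"x":0,"y":0,"z":0,"yaw":0,"gripper":-1}]'
```

```text
time_s: 12.4
ee_pos: [463.1, 96.8, 117.7]
ee_rot: [179.5, 0.0, 176.3]
force: [-0.5, 16.6, -1.0]
gripper_width: 11.6
```

```bash
python3 -m inch '[{"x":0,"y":0.4,"z":0,"yaw":0,"gripper":-1},{"x":0,"y":0,"z":0,"yaw":0,"gripper":-1},{"x":-0.65,"y":0,"z":-1.04,"yaw":0,"gripper":-1},{"x":-0.72,"y":0,"z":-0.99,"yaw":0,"gripper":-1},{"x":-0.79,"y":0,"z":-0.94,"yaw":0,"gripper":-1},{"x":-0.86,"y":0,"z":-0.88,"yaw":0,"gripper":-1},{"x":-0.92,"y":0,"z":-0.81,"yaw":0,"gripper":-1},{"x":-0.98,"y":0,"z":-0.74,"yaw":0,"gripper":-1},{"x":-1.03,"y":0,"z":-0.67,"yaw":0,"gripper":-1},{"x":-1.07,"y":0,"z":-0.59,"yaw":0,"gripper":-1},{"x":-1.11,"y":0,"z":-0.51,"yaw":0,"gripper":-1},{"x":0,"y":0,"z":0,"yaw":0,"gripper":-1}]'
python3 d.py 617 92 201
```

```text
time_s: 13.4
ee_pos: [545.3, 92.2, 189.5]
ee_rot: [179.9, 0.0, 176.4]
force: [-0.5, 2.2, 2.2]
gripper_width: 12.0
t 13.4 tcp [545.3  92.2 189.5] rot [179.9   0.  176.4] F [-0.5  2.2  2.2] w 12.0
to go cm [-7.16  0.43 -1.15]
```

```bash
python3 -m inch '[{"x":-1.15,"y":0,"z":-0.43,"yaw":0,"gripper":-1},{"x":-1.18,"y":0,"z":-0.34,"yaw":0,"gripper":-1},{"x":-1.2,"y":0,"z":-0.26,"yaw":0,"gripper":-1},{"x":-1.21,"y":0,"z":-0.17,"yaw":0,"gripper":-1},{"x":-1.22,"y":0,"z":-0.08,"yaw":0,"gripper":-1},{"x":-1.23,"y":0,"z":0.01,"yaw":0,"gripper":-1},{"x":-1.22,"y":0,"z":0.1,"yaw":0,"gripper":-1},{"x":-1.21,"y":0,"z":0.19,"yaw":0,"gripper":-1},{"x":-1.19,"y":0,"z":0.28,"yaw":0,"gripper":-1},{"x":-1.17,"y":0,"z":0.36,"yaw":0,"gripper":-1},{"x":-1.14,"y":0,"z":0.45,"yaw":0,"gripper":-1},{"x":0,"y":0,"z":0,"yaw":0,"gripper":-1}]'
python3 -m inch '[{"x":0,"y":0,"z":0,"yaw":0,"gripper":1},{"x":0,"y":0,"z":0,"yaw":0,"gripper":1},{"x":0,"y":0,"z":0,"yaw":0,"gripper":1},{"x":0,"y":0,"z":0,"yaw":0,"gripper":1},{"x":0,"y":0,"z":0,"yaw":0,"gripper":1},{"x":0,"y":0,"z":-1.5,"yaw":0,"gripper":1},{"x":0,"y":0,"z":-2,"yaw":0,"gripper":1},{"x":0,"y":0,"z":-2,"yaw":0,"gripper":1},{"x":0,"y":0,"z":-2,"yaw":0,"gripper":1},{"x":0,"y":0,"z":0,"yaw":0,"gripper":1}]'
python3 - <<'E'
from h import *
for n in("side","top"):
    f=grab(n,n+"2"); print(n,*[c for c in cork(f) if c[2]<110],sep="\n")
E
python3 d.py 603 -44 250
```

```text
time_s: 14.4
ee_pos: [677.5, 84.0, 188.5]
ee_rot: [179.9, 0.3, 176.5]
force: [2.5, 2.9, 3.0]
gripper_width: 12.0
time_s: 15.23
ee_pos: [676.6, 83.7, 267.9]
ee_rot: [179.9, 0.5, 176.5]
force: [0.1, 0.4, 1.2]
gripper_width: 75.8
side
(453, -23, 48, (319, 238, 42, 30))
(598, -92, 97, (255, 200, 45, 54))
top
(453, -26, 46, (229, 254, 31, 32))
(594, -144, 46, (270, 208, 31, 30))
(603, -44, 46, (237, 205, 30, 30))
t 15.3 tcp [675.1  83.6 263.5] rot [1.800e+02 1.000e-01 1.765e+02] F [ 0.1 -0.3 -0.2] w 83.9
to go cm [  6.41 -13.18   1.34]
```

View pics/top2.png

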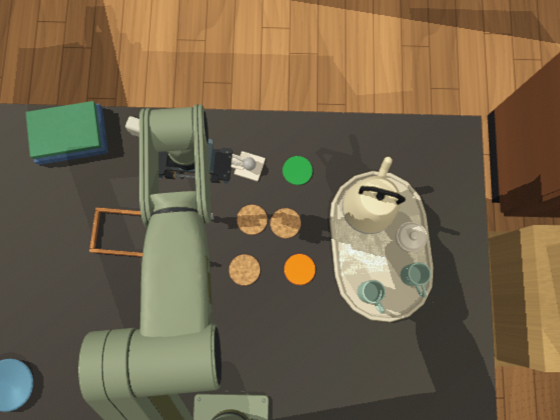

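```bash
python3 -m inch '[{"x":0.64,"y":-2,"z":0,"yaw":0,"gripper":-1},{"x":1,"y":-2.2,"z":0,"yaw":0,"gripper":-1},{"x":1.2,"y":-2.2,"z":0,"yaw":0,"gripper":-1},{"x":1.2,"y":-2.2,"z":0,"yaw":0,"gripper":-1},{"x":1.2,"y":-2.2,"z":0,"yaw":0,"gripper":-1},{"x":1.2,"y":-2.3,"z":0,"yaw":0,"gripper":-1},{"x":0,"y":0,"z":3,"yaw":0,"gripper":-1},{"x":0,"y":0,"z":3,"yaw":0,"gripper":-1},{"x":0,"y":0,"z":3,"yaw":0,"gripper":-1},{"x":0,"y":0,"z":3,"yaw":0,"gripper":-1},{"x":0,"y":0,"z":3,"yaw":0,"gripper":-1},{"x":0,"y":0,"z":3,"yaw":0,"gripper":-1}]' 20
python3 -m inch '[{"x":0,"y":0,"z":2,"yaw":0,"gripper":-1},{"x":0,"y":0,"z":0.5,"yaw":0,"gripper":-1},{"x":0,"y":0,"z":0,"yaw":0,"gripper":-1},{"x":0,"y":0,"z":0,"yaw":0,"gripper":-1},{"x":0,"y":0,"z":0,"yaw":0,"gripper":-1},{"x":0,"y":0,"z":0,"yaw":0,"gripper":-1},{"x":0,"y":0,"z":0,"yaw":0,"gripper":-1},{"x":0,"y":0,"z":0,"yaw":0,"gripper":-1}]'
python3 d.py 603 -44 27
```

```text
time_s: 16.33
ee_pos: [601.0, -43.1, 80.1]
ee_rot: [180.0, -0.2, 176.5]
force: [0.1, -0.2, -0.9]
gripper_width: 9.3
time_s: 17.0
ee_pos: [603.2, -43.2, 59.1]
ee_rot: [180.0, 0.1, 176.5]
force: [0.2, -0.7, 0.1]
gripper_width: 0.6
t 17.0 tcp [603.2 -43.2  59.1] rot [1.800e+02 1.000e-01 1.765e+02] F [ 0.2 -0.7  0.1] w 0.6
to go cm [ 0.02 -0.09  3.21]
```

```bash
python3 -m inch '[{"x":0,"y":0,"z":1.2,"yaw":0,"gripper":-1},{"x":0,"y":0,"z":1,"yaw":0,"gripper":-1},{"x":0,"y":0,"z":0.5,"yaw":0,"gripper":-1},{"x":0,"y":0,"z":0.3,"yaw":0,"gripper":-1},{"x":0,"y":0,"z":0.2,"yaw":0,"gripper":-1},{"x":0,"y":0,"z":0.1,"yaw":0,"gripper":-1},{"x":0,"y":0,"z":0,"yaw":0,"gripper":-1},{"x":0,"y":0,"z":0,"yaw":0,"gripper":-1}]'
python3 -m inch '[{"x":0,"y":0,"z":0.1,"yaw":0,"gripper":-1},{"x":0,"y":0,"z":0,"yaw":0,"gripper":-1},{"x":0,"y":0,"z":0,"yaw":0,"gripper":-1}]'
python3 d.py 535.3 29.4 27
```

```text
time_s: 17.67
ee_pos: [602.0, -43.1, 27.3]
ee_rot: [180.0, -0.1, 176.5]
force: [-6.2, -0.1, 15.3]
gripper_width: 0.6
time_s: 17.92
ee_pos: [602.0, -43.1, 27.2]
ee_rot: [180.0, -0.0, 176.5]
force: [-7.3, 0.4, 20.0]
gripper_width: 0.3
t 17.9 tcp [602.  -43.1  27.2] rot [180.   -0.  176.5] F [-7.3  0.4 20. ] w 0.3
to go cm [7.11 6.82 0.03]
```

```bash
python3 -m inch '[{"x":0,"y":0,"z":-0.1,"yaw":0,"gripper":-1},{"x":0.2,"y":0.2,"z":0,"yaw":0,"gripper":-1},{"x":0.4,"y":0.4,"z":0,"yaw":0,"gripper":-1},{"x":0.5,"y":0.5,"z":0,"yaw":0,"gripper":-1},{"x":0.5,"y":0.5,"z":0,"yaw":0,"gripper":-1},{"x":0.5,"y":0.5,"z":0,"yaw":0,"gripper":-1},{"x":0.5,"y":0.5,"z":0,"yaw":0,"gripper":-1},{"x":0.5,"y":0.5,"z":0,"yaw":0,"gripper":-1},{"x":0.5,"y":0.5,"z":0,"yaw":0,"gripper":-1},{"x":0.5,"y":0.5,"z":0,"yaw":0,"gripper":-1},{"x":0.5,"y":0.5,"z":0,"yaw":0,"gripper":-1}]'
python3 - <<'E'
from h import *
for n in("side","top"):
    f=grab(n); print(n,*[c for c in cork(f) if c[2]<110],sep="\n")
E
python3 d.py 535.3 29.4 27
```

```text
time_s: 18.83
ee_pos: [563.0, 5.0, 27.1]
ee_rot: [-180.0, 0.5, 176.5]
force: [2.7, -2.4, 7.1]
gripper_width: 0.4
side
(453, -23, 48, (319, 238, 42, 30))
top
(450, -34, 45, (239, 256, 21, 30))
(595, -144, 46, (270, 208, 31, 30))
t 18.9 tcp [562.1   5.8  27.1] rot [180.    0.4 176.5] F [ 0.9 -0.2  9.2] w 0.5
to go cm [ 2.81  2.2  -0.01]
```

Run:
```python
from h import *
f=grab("side"); c=cv2.resize(f["pixels"][150:330,180:400],None,fx=3.3,fy=3.3); cv2.imwrite("pics/s3.png",c[:,:,::-1])
print(proj(f,[562,6,5]))
```

```text
[[286.83112345 255.52188119]]
```

View pics/s3.png

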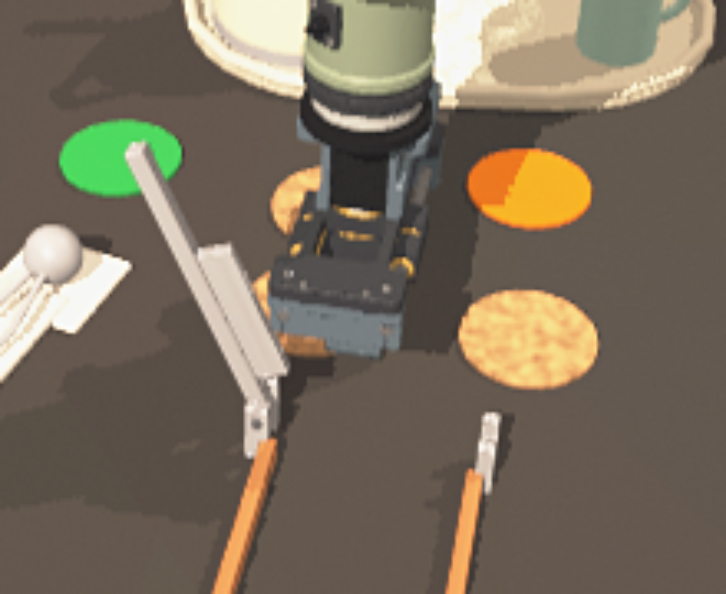

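```bash
python3 -m inch '[{"x":0.4,"y":0.3,"z":0.03,"yaw":0,"gripper":-1},{"x":0.5,"y":0.4,"z":0,"yaw":0,"gripper":-1},{"x":0.5,"y":0.4,"z":0,"yaw":0,"gripper":-1},{"x":0.5,"y":0.4,"z":0,"yaw":0,"gripper":-1},{"x":0.5,"y":0.4,"z":0,"yaw":0,"gripper":-1},{"x":0.2,"y":0.2,"z":0,"yaw":0,"gripper":-1},{"x":0,"y":0.2,"z":0,"yaw":0,"gripper":-1},{"x":0,"y":0,"z":0,"yaw":0,"gripper":-1},{"x":0,"y":0,"z":0,"yaw":0,"gripper":-1}]'
python3 - <<'E'
from h import *
f=grab("side"); im=f["pixels"].copy()
s=telemetry.state()["ee_pos"]; a=np.linspace(0,6.283,60)
p=proj(f,np.c_[s[0]+45*np.cos(a),s[1]+45*np.sin(a),0*a+5]); cv2.polylines(im,[np.int32(p*16)],True,(0,0,255),1,0,4)
cv2.imwrite("pics/s4.png",cv2.resize(im[190:310,220:380],None,fx=4.5,fy=4.5)[:,:,::-1])
E
python3 d.py 549 254 27
```

```text
time_s: 19.73
ee_pos: [538.2, 29.6, 27.1]
ee_rot: [-180.0, 0.4, 176.5]
force: [0.9, -3.5, 10.3]
gripper_width: 0.4
t 19.8 tcp [538.2  29.5  27.1] rot [-180.     0.4  176.5] F [ 1.2 -2.3 11.5] w 0.3
to go cm [ 2.900e-01  2.247e+01 -1.000e-02]
```

View pics/s4.png

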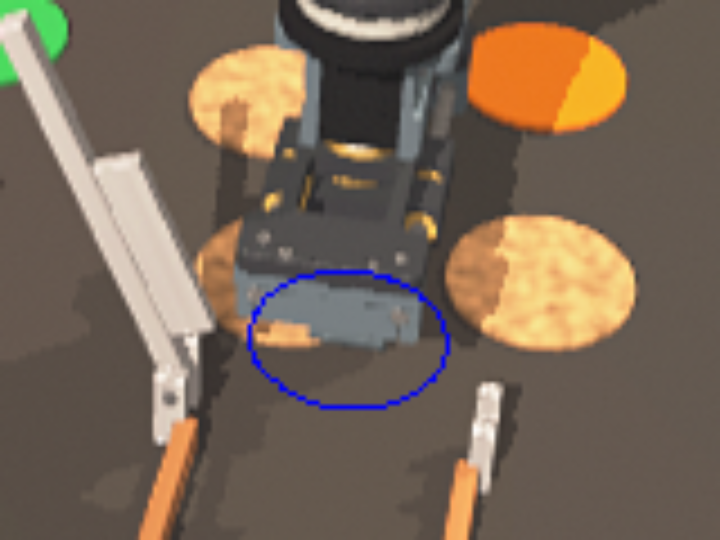

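```bash
python3 -m inch '[{"x":0,"y":0,"z":-0.5,"yaw":0,"gripper":-1},{"x":0,"y":0,"z":-2,"yaw":0,"gripper":-1},{"x":0,"y":0,"z":-3,"yaw":0,"gripper":-1},{"x":0,"y":3,"z":-1,"yaw":0,"gripper":-1},{"x":0,"y":4,"z":0,"yaw":0,"gripper":-1},{"x":0,"y":4,"z":0,"yaw":0,"gripper":-1},{"x":0,"y":4,"z":0,"yaw":0,"gripper":-1},{"x":0,"y":0,"z":0,"yaw":0,"gripper":-1},{"x":0,"y":0,"z":0,"yaw":0,"gripper":-1}]'
python3 - <<'E'
from h import *
for n in("side","top"):
    f=grab(n); print(n,*[c for c in cork(f) if c[2]<110],sep="\n")
cv2.imwrite("pics/t5.png",f["pixels"][:,:,::-1])
E
python3 d.py
```

```text
time_s: 20.53
ee_pos: [544.0, 181.8, 89.6]
ee_rot: [-180.0, -0.0, 176.7]
force: [0.3, -0.9, -0.1]
gripper_width: 0.7
side
(453, -23, 48, (319, 238, 38, 30))
top
(452, -26, 46, (229, 255, 31, 31))
(570, -11, 46, (225, 215, 31, 30))
(595, -144, 47, (270, 208, 31, 30))
t 20.6 tcp [543.8 179.3  89.5] rot [-1.800e+02 -1.000e-01  1.765e+02] F [ 0.3 -0.6  0.8] w 0.1
```

```bash
python3 -m inch '[{"x":-0.6,"y":-3,"z":0,"yaw":0,"gripper":-1},{"x":-0.6,"y":-3,"z":0,"yaw":0,"gripper":-1},{"x":-0.6,"y":-3.2,"z":0,"yaw":0,"gripper":-1},{"x":-0.6,"y":-3.2,"z":0,"yaw":0,"gripper":-1},{"x":-0.6,"y":-3.2,"z":0,"yaw":0,"gripper":-1},{"x":-0.7,"y":-3.2,"z":0,"yaw":0,"gripper":-1},{"x":0,"y":0,"z":3,"yaw":0,"gripper":-1},{"x":0,"y":0,"z":2,"yaw":0,"gripper":-1},{"x":0,"y":0,"z":0,"yaw":0,"gripper":-1}]'
python3 -m inch '[{"x":0,"y":0,"z":0.8,"yaw":0,"gripper":-1},{"x":0,"y":0,"z":0.3,"yaw":0,"gripper":-1},{"x":0,"y":0,"z":0.2,"yaw":0,"gripper":-1},{"x":0,"y":0,"z":0.1,"yaw":0,"gripper":-1},{"x":0,"y":0,"z":0.1,"yaw":0,"gripper":-1},{"x":0,"y":0,"z":0,"yaw":0,"gripper":-1},{"x":0,"y":0,"z":0,"yaw":0,"gripper":-1}]'
python3 d.py 570 -11 27
```

```text
time_s: 21.38
ee_pos: [566.1, -12.4, 36.2]
ee_rot: [-180.0, -0.5, 176.3]
force: [-0.4, 0.4, -0.2]
gripper_width: 0.6
time_s: 21.97
ee_pos: [570.0, -10.2, 27.3]
ee_rot: [-180.0, 0.1, 176.5]
force: [-2.8, -2.2, 10.3]
gripper_width: 0.2
t 22.0 tcp [570.  -10.2  27.3] rot [-1.800e+02  1.000e-01  1.765e+02] F [-2.8 -2.2 10.3] w 0.2
to go cm [-0.   -0.08  0.03]
```

```bash
python3 -m inch '[{"x":0,"y":0,"z":0.15,"yaw":0,"gripper":-1},{"x":0,"y":0,"z":0,"yaw":0,"gripper":-1},{"x":0.1,"y":0.1,"z":0,"yaw":0,"gripper":-1},{"x":0.2,"y":0.2,"z":0,"yaw":0,"gripper":-1},{"x":0.3,"y":0.3,"z":0,"yaw":0,"gripper":-1},{"x":0.3,"y":0.3,"z":0,"yaw":0,"gripper":-1},{"x":0.3,"y":0.3,"z":0,"yaw":0,"gripper":-1},{"x":0.3,"y":0.3,"z":0,"yaw":0,"gripper":-1},{"x":0.3,"y":0.3,"z":0,"yaw":0,"gripper":-1}]'
python3 -m inch '[{"x":0.3,"y":0.3,"z":0,"yaw":0,"gripper":-1},{"x":0.3,"y":0.3,"z":0,"yaw":0,"gripper":-1},{"x":0.3,"y":0.3,"z":0,"yaw":0,"gripper":-1},{"x":0.3,"y":0.3,"z":0,"yaw":0,"gripper":-1},{"x":0.3,"y":0.3,"z":0,"yaw":0,"gripper":-1},{"x":0.2,"y":0.2,"z":0,"yaw":0,"gripper":-1},{"x":0.1,"y":0.1,"z":0,"yaw":0,"gripper":-1},{"x":0,"y":0,"z":0,"yaw":0,"gripper":-1}]'
cat > ov.py <<'E'
import sys
from h import *
f=grab("side"); im=f["pixels"].copy()
s=telemetry.state()["ee_pos"]; a=np.linspace(0,6.283,60)
p=proj(f,np.c_[s[0]+45*np.cos(a),s[1]+45*np.sin(a),0*a+5])
# nearest-camera (lowest in image) and leftmost cork pixels near the prediction
hsv=cv2.cvtColor(im,cv2.COLOR_RGB2HSV); m=cv2.inRange(hsv,(5,60,60),(20,190,255))
x0,y0=p.min(0).astype(int)-25; x1,y1=p.max(0).astype(int)+15
sub=m[y0:y1,x0:x1]; ys,xs=np.nonzero(sub)
print("pred left,right,bottom",p[:,0].min().round(),p[:,0].max().round(),p[:,1].max().round(), "cork px",len(xs), "left",xs.min()+x0 if len(xs) else None,"bottom",ys.max()+y0 if len(ys) else None)
if len(sys.argv)>1:
    cv2.polylines(im,[np.int32(p*16)],True,(0,0,255),1,0,4)
    cv2.imwrite(f"pics/{sys.argv[1]}.png",cv2.resize(im[190:350,220:380],None,fx=3.7,fy=3.7)[:,:,::-1])
E
python3 ov.py s6; python3 d.py 549 254 27
```

```text
time_s: 22.72
ee_pos: [558.6, 8.0, 27.4]
ee_rot: [-179.9, 0.8, 176.6]
force: [3.7, -4.7, 11.4]
gripper_width: 0.2
time_s: 23.38
ee_pos: [541.6, 27.8, 27.4]
ee_rot: [-180.0, 0.8, 176.6]
force: [4.5, -3.9, 11.6]
gripper_width: 0.5
pred left,right,bottom 274.0 317.0 279.0 cork px 961 left 252 bottom 293
t 23.4 tcp [541.6  27.8  27.4] rot [-180.     0.8  176.6] F [ 3.8 -3.2 11.8] w 0.4
to go cm [6.100e-01 2.262e+01 2.000e-02]
```

View pics/s6.png

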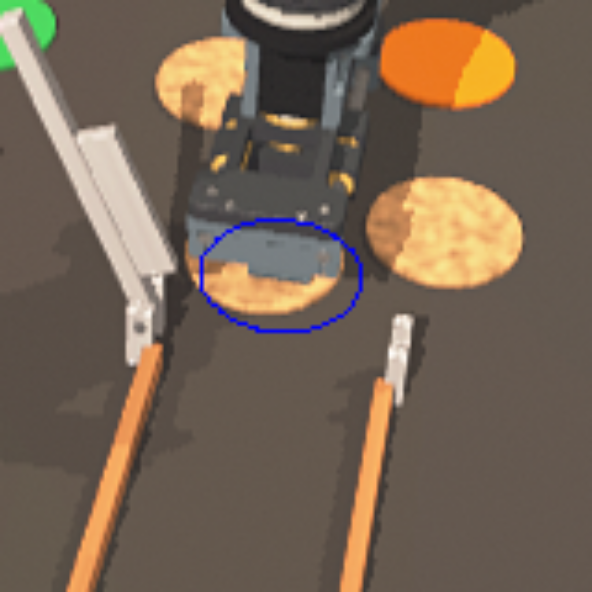

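```bash
python3 -m inch '[{"x":0,"y":0,"z":0.2,"yaw":0,"gripper":-1},{"x":0.2,"y":0.05,"z":0,"yaw":0,"gripper":-1},{"x":0.3,"y":0.1,"z":0,"yaw":0,"gripper":-1},{"x":0.3,"y":0.1,"z":0,"yaw":0,"gripper":-1},{"x":0.3,"y":0.1,"z":0,"yaw":0,"gripper":-1},{"x":0.3,"y":0.1,"z":0,"yaw":0,"gripper":-1},{"x":0.1,"y":0.1,"z":0,"yaw":0,"gripper":-1},{"x":0,"y":0,"z":0,"yaw":0,"gripper":-1}]'
python3 ov.py
python3 -m inch '[{"x":0,"y":0.1,"z":0,"yaw":0,"gripper":-1},{"x":0,"y":0.2,"z":0,"yaw":0,"gripper":-1},{"x":0,"y":0.3,"z":0,"yaw":0,"gripper":-1},{"x":0,"y":0.3,"z":0,"yaw":0,"gripper":-1},{"x":0,"y":0.3,"z":0,"yaw":0,"gripper":-1},{"x":0,"y":0.3,"z":0,"yaw":0,"gripper":-1},{"x":0,"y":0,"z":0,"yaw":0,"gripper":-1}]'
python3 ov.py s7; python3 d.py 549 254 27
```

```text
time_s: 24.1
ee_pos: [531.2, 34.1, 27.4]
ee_rot: [180.0, 1.4, 176.6]
force: [7.9, -5.2, 19.4]
gripper_width: 0.9
pred left,right,bottom 278.0 322.0 282.0 cork px 1129 left 254 bottom 296
time_s: 24.73
ee_pos: [528.7, 47.4, 27.2]
ee_rot: [-179.8, 0.9, 176.8]
force: [2.2, -12.0, 27.4]
gripper_width: 0.7
pred left,right,bottom 278.0 323.0 287.0 cork px 1087 left 253 bottom 301
t 24.8 tcp [528.7  47.4  27.2] rot [-179.8    0.9  176.7] F [  2.4 -11.9  28.4] w 0.4
to go cm [-8.500e-01  2.074e+01 -2.000e-02]
```

View pics/s7.png

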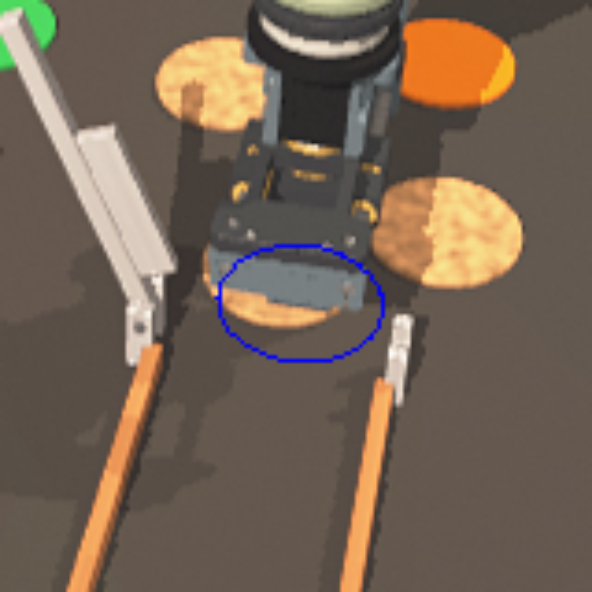

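```bash
python3 -m inch '[{"x":0,"y":0,"z":-0.5,"yaw":0,"gripper":-1},{"x":0,"y":0,"z":-2,"yaw":0,"gripper":-1},{"x":0,"y":0,"z":-3,"yaw":0,"gripper":-1},{"x":0,"y":3,"z":-1,"yaw":0,"gripper":-1},{"x":0,"y":4,"z":0,"yaw":0,"gripper":-1},{"x":0,"y":4,"z":0,"yaw":0,"gripper":-1},{"x":0,"y":2,"z":0,"yaw":0,"gripper":-1},{"x":0,"y":0,"z":0,"yaw":0,"gripper":-1},{"x":0,"y":0,"z":0,"yaw":0,"gripper":-1}]'
cat > look.py <<'E'
from h import *
O=np.array([549,254]); c,s=np.cos(np.radians(-3.5)),np.sin(np.radians(-3.5)); RH=np.array([[c,-s],[s,c]])
f=grab("top")
for q in cork(f):
    if q[2]<60: print("coaster",q[:3],"holder frame",(RH.T@(np.array(q[:2])-O)).round())
print("tcp holder frame",(RH.T@(telemetry.state()["ee_pos"][:2]-O)).round(1))
E
python3 look.py; python3 d.py
```

```text
time_s: 25.53
ee_pos: [530.3, 180.5, 86.9]
ee_rot: [180.0, 0.1, 176.7]
force: [-0.4, 0.9, -0.6]
gripper_width: 0.3
coaster (452, -26, 46) holder frame [ -80. -285.]
coaster (542, 18, 46) holder frame [   7. -236.]
coaster (594, -144, 46) holder frame [  69. -395.]
tcp holder frame [-14.3 -75.6]
t 25.6 tcp [530.1 179.4  86.7] rot [-180.     0.   176.6] F [-0.5 -0.2  0.1] w 0.3
```

```bash
python3 -m inch '[{"x":-0.5,"y":-3.2,"z":0,"yaw":0,"gripper":-1},{"x":-0.5,"y":-3.2,"z":0,"yaw":0,"gripper":-1},{"x":-0.5,"y":-3.2,"z":0,"yaw":0,"gripper":-1},{"x":-0.5,"y":-3.2,"z":0,"yaw":0,"gripper":-1},{"x":-0.5,"y":-3.2,"z":0,"yaw":0,"gripper":-1},{"x":-0.5,"y":-3.2,"z":0,"yaw":0,"gripper":-1},{"x":-0.5,"y":-3.2,"z":0,"yaw":0,"gripper":-1},{"x":0,"y":0,"z":0,"yaw":-1,"gripper":-1},{"x":0,"y":0,"z":0,"yaw":-1,"gripper":-1},{"x":0,"y":0,"z":0,"yaw":-0.5,"gripper":-1},{"x":0,"y":0,"z":0,"yaw":0,"gripper":-1}]'
python3 look.py; python3 d.py
```

```text
time_s: 26.5
ee_pos: [550.7, -48.2, 86.4]
ee_rot: [-180.0, -0.0, -171.1]
force: [0.1, 0.5, 0.3]
gripper_width: 0.8
coaster (548, 2, 31) holder frame [  14. -252.]
coaster (595, -149, 45) holder frame [  71. -399.]
tcp holder frame [  20.3 -301.1]
t 26.6 tcp [550.9 -47.8  86.4] rot [-180.    -0.  -171.2] F [ 0.  -0.9 -0.7] w 0.3
```

```bash
python3 -m inch '[{"x":0,"y":0,"z":2,"yaw":0,"gripper":-1},{"x":0,"y":0,"z":2,"yaw":0,"gripper":-1},{"x":0,"y":0,"z":1.5,"yaw":0,"gripper":-1},{"x":0,"y":0,"z":0.4,"yaw":0,"gripper":-1},{"x":0,"y":0,"z":0.3,"yaw":0,"gripper":-1},{"x":0,"y":0,"z":0,"yaw":0,"gripper":-1},{"x":0,"y":0,"z":0,"yaw":0,"gripper":-1}]'
python3 -m inch '[{"x":0,"y":0.3,"z":0,"yaw":0,"gripper":-1},{"x":0,"y":0.4,"z":0,"yaw":0,"gripper":-1},{"x":0,"y":0.4,"z":0,"yaw":0,"gripper":-1},{"x":0,"y":0.4,"z":0,"yaw":0,"gripper":-1},{"x":0,"y":0.4,"z":0,"yaw":0,"gripper":-1},{"x":0,"y":0.4,"z":0,"yaw":0,"gripper":-1},{"x":0,"y":0.4,"z":0,"yaw":0,"gripper":-1},{"x":0,"y":0.4,"z":0,"yaw":0,"gripper":-1},{"x":0,"y":0.4,"z":0,"yaw":0,"gripper":-1},{"x":0,"y":0.3,"z":0,"yaw":0,"gripper":-1},{"x":0,"y":0,"z":0,"yaw":0,"gripper":-1}]'
python3 look.py; python3 ov.py s8; python3 d.py
```

```text
time_s: 27.13
ee_pos: [552.0, -46.7, 25.0]
ee_rot: [-180.0, 0.1, -171.0]
force: [-0.2, 1.0, -0.2]
gripper_width: 0.5
time_s: 28.05
ee_pos: [545.5, -8.3, 24.3]
ee_rot: [180.0, 0.0, -171.0]
force: [-0.5, 0.0, 0.6]
gripper_width: 0.5
coaster (446, -46, 38) holder frame [ -84. -306.]
coaster (594, -144, 46) holder frame [  69. -395.]
tcp holder frame [  12.5 -262.3]
pred left,right,bottom 274.0 317.0 267.0 cork px 1365 left 250 bottom 280
t 28.1 tcp [545.4  -8.7  24.1] rot [ 180.   -0. -171.] F [ 0.1 -0.   0.3] w 0.4
```

View pics/s8.png

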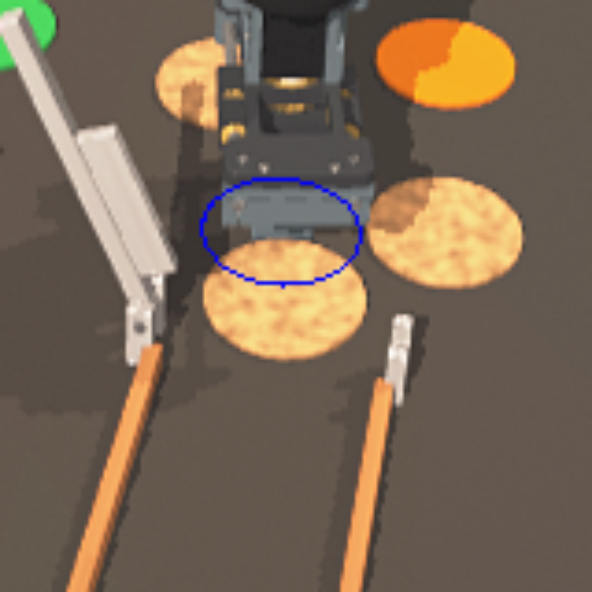

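```bash
cat >> look.py <<'E'
f=grab("side")
hsv=cv2.cvtColor(f["pixels"],cv2.COLOR_RGB2HSV)
m=cv2.morphologyEx(cv2.inRange(hsv,(5,60,60),(20,165,255)),cv2.MORPH_OPEN,np.ones((5,5)))
for k in cv2.findContours(m,0,1)[0]:
    if cv2.contourArea(k)>300:
        w=cast(f,k.reshape(-1,2),4)[:,:2]; (x,y),r=cv2.minEnclosingCircle(w.astype(np.float32))
        if r<60: print("side",round(x),round(y),round(r),"holder",(RH.T@(np.array([x,y])-O)).round())
E
python3 look.py
```

```text
coaster (446, -46, 38) holder frame [ -84. -306.]
coaster (594, -144, 46) holder frame [  69. -395.]
tcp holder frame [  12.4 -262.6]
```

Run:
```python
from h import *
f=grab("side"); hsv=cv2.cvtColor(f["pixels"],cv2.COLOR_RGB2HSV)
for u,v in((297,275),(290,268),(340,255),(255,320),(262,293)): print((u,v),hsv[v,u])
O=np.array([549,254]);a=np.radians(-3.5);RH=np.array([[np.cos(a),-np.sin(a)],[np.sin(a),np.cos(a)]])
print((cast(f,[[297,270.8],[274.9,270],[319.2,270]],5)[:,:2]-O)@RH)
```

```text
(297, 275) [ 16 137 240]
(290, 268) [ 20 128 246]
(340, 255) [ 22 117 247]
(255, 320) [15 39 66]
(262, 293) [ 11 116  88]
[[-1.30755443e-01 -2.06548331e+02]
 [ 4.40314807e+01 -1.99178430e+02]
 [-4.38322505e+01 -2.18518676e+02]]
```

```bash
sed -i 's/(20,165,255)/(26,165,255)/' look.py
python3 -m inch '[{"x":0,"y":-0.6,"z":0,"yaw":0,"gripper":-1},{"x":0,"y":-0.5,"z":0,"yaw":1,"gripper":-1},{"x":0,"y":0,"z":0,"yaw":1,"gripper":-1},{"x":0.7,"y":0,"z":0,"yaw":0.5,"gripper":-1},{"x":0.7,"y":0,"z":0,"yaw":0,"gripper":-1},{"x":0,"y":0.4,"z":0,"yaw":0,"gripper":-1},{"x":0,"y":0.4,"z":0,"yaw":0,"gripper":-1},{"x":0,"y":0.4,"z":0,"yaw":0,"gripper":-1},{"x":0,"y":0.5,"z":0,"yaw":0,"gripper":-1},{"x":0,"y":0.6,"z":0,"yaw":0,"gripper":-1},{"x":0,"y":0.6,"z":0,"yaw":0,"gripper":-1},{"x":0,"y":0.6,"z":0,"yaw":0,"gripper":-1}]'
python3 -m inch '[{"x":0,"y":0.6,"z":0,"yaw":0,"gripper":-1},{"x":0,"y":0.6,"z":0,"yaw":0,"gripper":-1},{"x":0,"y":0.6,"z":0,"yaw":0,"gripper":-1},{"x":0,"y":0.6,"z":0,"yaw":0,"gripper":-1},{"x":0,"y":0.6,"z":0,"yaw":0,"gripper":-1},{"x":0,"y":0.6,"z":0,"yaw":0,"gripper":-1},{"x":0,"y":0.6,"z":0,"yaw":0,"gripper":-1},{"x":0,"y":0.6,"z":0,"yaw":0,"gripper":-1},{"x":0,"y":0.6,"z":0,"yaw":0,"gripper":-1},{"x":0,"y":0.6,"z":0,"yaw":0,"gripper":-1},{"x":0,"y":0.4,"z":0,"yaw":0,"gripper":-1},{"x":0,"y":0,"z":0,"yaw":0,"gripper":-1}]'
python3 look.py; python3 d.py
```

```text
time_s: 29.3
ee_pos: [535.6, 16.4, 24.3]
ee_rot: [180.0, 0.0, 176.5]
force: [0.5, -0.0, 0.5]
gripper_width: 0.6
time_s: 30.3
ee_pos: [539.4, 80.4, 24.2]
ee_rot: [180.0, 0.0, 176.5]
force: [0.2, -0.1, -0.2]
gripper_width: 0.3
coaster (452, -26, 46) holder frame [ -80. -285.]
coaster (595, -144, 47) holder frame [  70. -394.]
tcp holder frame [   1.  -174.3]
side 543 134 48 holder [   1. -120.]
side 32 -11 51 holder [-500. -296.]
side 453 -24 49 holder [ -79. -283.]
side 603 -137 47 holder [  77. -387.]
t 30.4 tcp [539.3  79.8  24.2] rot [180.   -0.  176.5] F [-0.6 -0.8 -0.1] w 0.3
```

```bash
python3 -m inch '[{"x":0,"y":0.4,"z":0,"yaw":0,"gripper":-1},{"x":0,"y":0.7,"z":0,"yaw":0,"gripper":-1},{"x":0,"y":0.7,"z":0,"yaw":0,"gripper":-1},{"x":0,"y":0.7,"z":0,"yaw":0,"gripper":-1},{"x":0,"y":0.7,"z":0,"yaw":0,"gripper":-1},{"x":0,"y":0.7,"z":0,"yaw":0,"gripper":-1},{"x":0,"y":0.7,"z":0,"yaw":0,"gripper":-1},{"x":0,"y":0.7,"z":0,"yaw":0,"gripper":-1},{"x":0,"y":0.7,"z":0,"yaw":0,"gripper":-1},{"x":0,"y":0.7,"z":0,"yaw":0,"gripper":-1},{"x":0,"y":0.7,"z":0,"yaw":0,"gripper":-1},{"x":0,"y":0.7,"z":0,"yaw":0,"gripper":-1}]'
python3 -m inch '[{"x":0,"y":0.7,"z":0,"yaw":0,"gripper":-1},{"x":0,"y":0.7,"z":0,"yaw":0,"gripper":-1},{"x":0,"y":0.7,"z":0,"yaw":0,"gripper":-1},{"x":0,"y":0.7,"z":0,"yaw":0,"gripper":-1},{"x":0,"y":0.7,"z":0,"yaw":0,"gripper":-1},{"x":0,"y":0.7,"z":0,"yaw":0,"gripper":-1},{"x":0,"y":0.7,"z":0,"yaw":0,"gripper":-1},{"x":0,"y":0.7,"z":0,"yaw":0,"gripper":-1},{"x":0,"y":0.7,"z":0,"yaw":0,"gripper":-1},{"x":0,"y":0.7,"z":0,"yaw":0,"gripper":-1},{"x":0,"y":0.7,"z":0,"yaw":0,"gripper":-1},{"x":0,"y":0.4,"z":0,"yaw":0,"gripper":-1}]'
python3 -m inch '[{"x":0,"y":0,"z":0,"yaw":0,"gripper":-1}]'
python3 look.py; python3 d.py
```

```text
time_s: 31.4
ee_pos: [544.3, 161.1, 24.2]
ee_rot: [180.0, -0.0, 176.5]
force: [0.2, -0.1, 1.2]
gripper_width: 0.3
time_s: 32.4
ee_pos: [549.4, 242.2, 24.3]
ee_rot: [180.0, 0.0, 176.5]
force: [0.1, -0.2, 0.3]
gripper_width: 0.8
time_s: 32.48
ee_pos: [549.4, 242.3, 24.3]
ee_rot: [180.0, 0.0, 176.5]
force: [-0.8, 0.7, 0.6]
gripper_width: 0.4
coaster (452, -26, 46) holder frame [ -80. -285.]
coaster (595, -144, 47) holder frame [  70. -394.]
tcp holder frame [  1.  -12.2]
side 554 296 46 holder [ 2. 43.]
side 32 -11 51 holder [-500. -296.]
side 452 -24 49 holder [ -79. -284.]
t 32.6 tcp [549.2 241.3  24.2] rot [-180.    -0.   176.5] F [ 0.5 -0.9  0.3] w 0.6
```

```bash
python3 -m inch '[{"x":0,"y":0.5,"z":0,"yaw":0,"gripper":-1},{"x":0,"y":0.7,"z":0,"yaw":0,"gripper":-1},{"x":0,"y":0.7,"z":0,"yaw":0,"gripper":-1},{"x":0,"y":0.7,"z":0,"yaw":0,"gripper":-1},{"x":0,"y":0.7,"z":0,"yaw":0,"gripper":-1},{"x":0,"y":0.7,"z":0,"yaw":0,"gripper":-1},{"x":0,"y":0.7,"z":0,"yaw":0,"gripper":-1},{"x":0,"y":0.6,"z":0,"yaw":0,"gripper":-1},{"x":0,"y":0.4,"z":0,"yaw":0,"gripper":-1},{"x":0,"y":0.3,"z":0,"yaw":0,"gripper":-1},{"x":0,"y":0,"z":0,"yaw":0,"gripper":-1},{"x":0,"y":0,"z":0,"yaw":0,"gripper":-1}]'
python3 -m inch '[{"x":0,"y":-0.7,"z":0,"yaw":0,"gripper":-1},{"x":0,"y":-0.5,"z":-1.5,"yaw":0,"gripper":-1},{"x":0,"y":0,"z":-3,"yaw":0,"gripper":-1},{"x":0,"y":0,"z":-3,"yaw":0,"gripper":-1},{"x":1.2,"y":-2.5,"z":0,"yaw":0,"gripper":-1},{"x":1.2,"y":-2.6,"z":0,"yaw":0,"gripper":-1},{"x":1.2,"y":-2.6,"z":0,"yaw":0,"gripper":-1},{"x":1.2,"y":-2.6,"z":0,"yaw":0,"gripper":-1},{"x":1.2,"y":-2.6,"z":0,"yaw":0,"gripper":-1},{"x":1.2,"y":-2.6,"z":0,"yaw":0,"gripper":-1},{"x":1.2,"y":-2.6,"z":0,"yaw":0,"gripper":-1},{"x":1.2,"y":-2.6,"z":0,"yaw":0,"gripper":-1}]'
python3 -m inch '[{"x":1.2,"y":-2.6,"z":0,"yaw":0,"gripper":-1},{"x":1.2,"y":-2.6,"z":0,"yaw":0,"gripper":-1},{"x":1.2,"y":-2.6,"z":0,"yaw":0,"gripper":-1},{"x":1.2,"y":-2.6,"z":0,"yaw":0,"gripper":-1},{"x":0,"y":0,"z":0,"yaw":0,"gripper":-1},{"x":0,"y":0,"z":0,"yaw":0,"gripper":-1}]'
python3 look.py; python3 d.py 382.9 -21.3 24
```

```text
time_s: 33.58
ee_pos: [552.9, 301.2, 24.2]
ee_rot: [180.0, -0.0, 176.5]
force: [-0.2, -0.2, -0.5]
gripper_width: 0.4
time_s: 34.58
ee_pos: [442.5, 86.7, 99.3]
ee_rot: [-180.0, 0.0, 176.5]
force: [-0.4, -0.2, 0.4]
gripper_width: 0.3
time_s: 35.08
ee_pos: [388.5, -13.6, 99.4]
ee_rot: [180.0, 0.0, 176.3]
force: [1.4, 0.6, 0.5]
gripper_width: 0.5
coaster (463, -28, 43) holder frame [ -69. -287.]
coaster (558, 352, 46) holder frame [ 3. 98.]
coaster (595, -144, 47) holder frame [  70. -394.]
tcp holder frame [-143.  -276.2]
side 557 354 46 holder [  2. 100.]
side 32 -8 48 holder [-500. -293.]
side 452 -24 49 holder [ -80. -283.]
side 594 -141 50 holder [  69. -391.]
t 35.2 tcp [389.8 -12.5  99.5] rot [1.800e+02 1.000e-01 1.764e+02] F [ 0.4  0.1 -0.2] w 0.4
to go cm [ 0.64 -0.92  7.55]
```

```bash
python3 -m inch '[{"x":0.6,"y":-0.9,"z":1,"yaw":0,"gripper":-1},{"x":0,"y":0,"z":2.5,"yaw":0,"gripper":-1},{"x":0,"y":0,"z":2.5,"yaw":0,"gripper":-1},{"x":0,"y":0,"z":1,"yaw":0,"gripper":-1},{"x":0,"y":0,"z":0.5,"yaw":0,"gripper":-1},{"x":0,"y":0,"z":0,"yaw":0,"gripper":-1},{"x":-0.3,"y":0,"z":0,"yaw":0,"gripper":-1},{"x":-0.4,"y":0,"z":0,"yaw":0,"gripper":-1},{"x":-0.5,"y":0,"z":0,"yaw":0,"gripper":-1},{"x":-0.6,"y":0,"z":0,"yaw":0,"gripper":-1},{"x":-0.6,"y":0,"z":0,"yaw":0,"gripper":-1},{"x":-0.6,"y":0,"z":0,"yaw":0,"gripper":-1}]'
python3 -m inch '[{"x":-0.6,"y":0,"z":0,"yaw":0,"gripper":-1},{"x":-0.6,"y":0,"z":0,"yaw":0,"gripper":-1},{"x":-0.6,"y":0,"z":0,"yaw":0,"gripper":-1},{"x":-0.6,"y":0,"z":0,"yaw":0,"gripper":-1},{"x":-0.6,"y":0,"z":0,"yaw":0,"gripper":-1},{"x":-0.6,"y":0,"z":0,"yaw":0,"gripper":-1},{"x":-0.6,"y":0,"z":0,"yaw":0,"gripper":-1},{"x":-0.4,"y":0,"z":0,"yaw":0,"gripper":-1},{"x":0,"y":0,"z":0,"yaw":0,"gripper":-1},{"x":0,"y":0,"z":0,"yaw":0,"gripper":-1}]'
python3 look.py; python3 d.py
```

```text
time_s: 36.18
ee_pos: [413.8, -23.0, 24.6]
ee_rot: [180.0, 0.1, 176.5]
force: [-1.5, 0.3, -0.2]
gripper_width: 0.6
time_s: 37.02
ee_pos: [458.9, -25.7, 24.2]
ee_rot: [180.0, 0.0, 176.5]
force: [-0.1, -0.1, -0.1]
gripper_width: 0.5
coaster (547, -34, 35) holder frame [  16. -288.]
coaster (558, 352, 46) holder frame [ 3. 98.]
coaster (595, -144, 47) holder frame [  70. -394.]
tcp holder frame [ -73.2 -284.7]
side 557 354 46 holder [  2. 100.]
side 32 -11 51 holder [-500. -296.]
side 523 -29 49 holder [  -9. -284.]
side 594 -141 50 holder [  69. -391.]
t 37.1 tcp [458.4 -25.7  24.2] rot [180.   -0.  176.5] F [ 0.4 -0.5 -0.9] w 0.6
```

```bash
python3 -m inch '[{"x":-0.4,"y":0,"z":0,"yaw":0,"gripper":-1},{"x":-0.4,"y":0,"z":0,"yaw":0,"gripper":-1},{"x":-0.2,"y":0,"z":0,"yaw":0,"gripper":-1},{"x":0,"y":0,"z":0,"yaw":0,"gripper":-1},{"x":0.7,"y":0,"z":0,"yaw":0,"gripper":-1},{"x":0.6,"y":-1.5,"z":0,"yaw":0,"gripper":-1},{"x":0,"y":-3,"z":0,"yaw":0,"gripper":-1},{"x":0,"y":-3,"z":0,"yaw":0,"gripper":-1},{"x":-2,"y":0,"z":0,"yaw":0,"gripper":-1},{"x":-2.5,"y":0,"z":0,"yaw":0,"gripper":-1},{"x":-3,"y":0,"z":0,"yaw":0,"gripper":-1},{"x":0,"y":0,"z":0,"yaw":0,"gripper":-1}]'
python3 look.py; python3 d.py
```

```text
time_s: 38.12
ee_pos: [531.8, -106.1, 25.0]
ee_rot: [-179.9, 0.5, 176.5]
force: [1.1, 0.3, 0.9]
gripper_width: 0.4
coaster (558, 352, 46) holder frame [ 3. 98.]
tcp holder frame [   1.3 -360. ]
side 557 354 46 holder [  2. 100.]
side 33 -11 51 holder [-499. -296.]
side 532 -30 49 holder [   0. -284.]
side 593 -141 50 holder [  68. -392.]
t 38.2 tcp [ 525.9 -104.9   24. ] rot [180.   -0.  176.5] F [-0.2  0.2  0.1] w 0.3
```

```bash
python3 -m inch '[{"x":0,"y":0.4,"z":0,"yaw":0,"gripper":-1},{"x":0,"y":0.6,"z":0,"yaw":0,"gripper":-1},{"x":0,"y":0.7,"z":0,"yaw":0,"gripper":-1},{"x":0,"y":0.7,"z":0,"yaw":0,"gripper":-1},{"x":0,"y":0.7,"z":0,"yaw":0,"gripper":-1},{"x":0,"y":0.7,"z":0,"yaw":0,"gripper":-1},{"x":0,"y":0.7,"z":0,"yaw":0,"gripper":-1},{"x":0,"y":0.7,"z":0,"yaw":0,"gripper":-1},{"x":0,"y":0.7,"z":0,"yaw":0,"gripper":-1},{"x":0,"y":0.7,"z":0,"yaw":0,"gripper":-1},{"x":0,"y":0.6,"z":0,"yaw":0,"gripper":-1},{"x":0,"y":0,"z":0,"yaw":0,"gripper":-1}]'
python3 look.py; python3 d.py
```

```text
time_s: 39.22
ee_pos: [530.5, -32.0, 24.2]
ee_rot: [180.0, 0.0, 176.5]
force: [0.4, -0.0, 0.2]
gripper_width: 0.2
coaster (558, 352, 46) holder frame [ 3. 98.]
coaster (595, -145, 46) holder frame [  70. -395.]
tcp holder frame [  -1.1 -287.1]
side 557 354 46 holder [  2. 100.]
side 32 -11 51 holder [-500. -296.]
side 536 22 48 holder [   2. -232.]
side 594 -141 50 holder [  69. -391.]
t 39.3 tcp [530.4 -32.8  24.2] rot [180.   -0.  176.5] F [-0.7 -0.7  0.5] w 0.9
```

```bash
python3 -m inch '[{"x":0,"y":0.4,"z":0,"yaw":0,"gripper":-1},{"x":0,"y":0.6,"z":0,"yaw":0,"gripper":-1},{"x":0,"y":0.7,"z":0,"yaw":0,"gripper":-1},{"x":0,"y":0.7,"z":0,"yaw":0,"gripper":-1},{"x":0,"y":0.7,"z":0,"yaw":0,"gripper":-1},{"x":0,"y":0.7,"z":0,"yaw":0,"gripper":-1},{"x":0,"y":0.7,"z":0,"yaw":0,"gripper":-1},{"x":0,"y":0.7,"z":0,"yaw":0,"gripper":-1},{"x":0,"y":0.7,"z":0,"yaw":0,"gripper":-1},{"x":0,"y":0.7,"z":0,"yaw":0,"gripper":-1},{"x":0,"y":0.7,"z":0,"yaw":0,"gripper":-1},{"x":0,"y":0.7,"z":0,"yaw":0,"gripper":-1}]'
python3 -m inch '[{"x":0,"y":0.7,"z":0,"yaw":0,"gripper":-1},{"x":0,"y":0.7,"z":0,"yaw":0,"gripper":-1},{"x":0,"y":0.7,"z":0,"yaw":0,"gripper":-1},{"x":0,"y":0.7,"z":0,"yaw":0,"gripper":-1},{"x":0,"y":0.7,"z":0,"yaw":0,"gripper":-1},{"x":0,"y":0.7,"z":0,"yaw":0,"gripper":-1},{"x":0,"y":0.7,"z":0,"yaw":0,"gripper":-1},{"x":0,"y":0.7,"z":0,"yaw":0,"gripper":-1},{"x":0,"y":0.7,"z":0,"yaw":0,"gripper":-1},{"x":0,"y":0.7,"z":0,"yaw":0,"gripper":-1},{"x":0,"y":0.7,"z":0,"yaw":0,"gripper":-1},{"x":0,"y":0.7,"z":0,"yaw":0,"gripper":-1}]'
python3 -m inch '[{"x":0,"y":0.7,"z":0,"yaw":0,"gripper":-1},{"x":0,"y":0.7,"z":0,"yaw":0,"gripper":-1},{"x":0,"y":0.7,"z":0,"yaw":0,"gripper":-1},{"x":0,"y":0.7,"z":0,"yaw":0,"gripper":-1},{"x":0,"y":0.7,"z":0,"yaw":0,"gripper":-1},{"x":0,"y":0.7,"z":0,"yaw":0,"gripper":-1},{"x":0,"y":0.6,"z":0,"yaw":0,"gripper":-1},{"x":0,"y":0.5,"z":0,"yaw":0,"gripper":-1},{"x":0,"y":0.4,"z":0,"yaw":0,"gripper":-1},{"x":0,"y":0,"z":0,"yaw":0,"gripper":-1},{"x":0,"y":0,"z":0,"yaw":0,"gripper":-1}]'
python3 look.py; python3 d.py
```

```text
time_s: 40.32
ee_pos: [535.3, 47.4, 24.3]
ee_rot: [180.0, 0.0, 176.5]
force: [-0.2, -0.5, -0.3]
gripper_width: 0.5
time_s: 41.32
ee_pos: [540.5, 131.3, 24.2]
ee_rot: [180.0, 0.0, 176.5]
force: [0.5, -0.5, -0.7]
gripper_width: 0.3
time_s: 42.23
ee_pos: [544.0, 187.6, 24.2]
ee_rot: [180.0, 0.0, 176.5]
force: [-0.5, 0.6, -0.2]
gripper_width: 0.5
coaster (558, 369, 39) holder frame [  2. 115.]
coaster (595, -144, 47) holder frame [  70. -394.]
coaster (1051, 460, 48) holder frame [488. 236.]
tcp holder frame [ -1.  -66.8]
side 557 354 46 holder [  2. 100.]
side 618 333 49 holder [64. 83.]
side 550 242 47 holder [  1. -12.]
side 32 -11 51 holder [-500. -296.]
t 42.3 tcp [543.9 187.3  24.2] rot [-180.    -0.   176.5] F [0.6 0.  0.4] w 0.3
```

```bash
python3 -m inch '[{"x":0,"y":0.4,"z":0,"yaw":0,"gripper":-1},{"x":0,"y":0.5,"z":0,"yaw":0,"gripper":-1},{"x":0,"y":0.4,"z":0,"yaw":0,"gripper":-1},{"x":0,"y":0.3,"z":0,"yaw":0,"gripper":-1},{"x":0,"y":0,"z":0,"yaw":0,"gripper":-1},{"x":0,"y":0,"z":0,"yaw":0,"gripper":-1},{"x":0,"y":-0.7,"z":0,"yaw":0,"gripper":-1},{"x":0,"y":-0.8,"z":-1,"yaw":0,"gripper":-1},{"x":0,"y":-2,"z":-3,"yaw":0,"gripper":-1},{"x":0,"y":-3,"z":-2,"yaw":0,"gripper":-1},{"x":0,"y":-3,"z":-1,"yaw":0,"gripper":-1},{"x":0,"y":-3,"z":0,"yaw":0,"gripper":-1}]'
python3 -m inch '[{"x":0,"y":-3,"z":0,"yaw":0,"gripper":-1},{"x":0,"y":-3,"z":0,"yaw":0,"gripper":-1},{"x":0,"y":-3,"z":0,"yaw":0,"gripper":-1},{"x":0,"y":-3,"z":0,"yaw":0,"gripper":-1},{"x":0,"y":-3,"z":0,"yaw":0,"gripper":-1},{"x":-2.5,"y":-2.5,"z":0,"yaw":0,"gripper":-1},{"x":-2.5,"y":-2,"z":0,"yaw":0,"gripper":-1},{"x":-3,"y":-2,"z":0,"yaw":0,"gripper":-1},{"x":-3,"y":0,"z":0,"yaw":0,"gripper":-1},{"x":-3,"y":0,"z":0,"yaw":0,"gripper":-1},{"x":0,"y":0,"z":0,"yaw":0,"gripper":-1}]'
python3 look.py; python3 d.py 663.7 -147.7 24
```

```text
time_s: 43.33
ee_pos: [538.7, 77.0, 97.8]
ee_rot: [179.9, 0.4, 176.5]
force: [0.4, 0.1, -0.2]
gripper_width: 0.7
time_s: 44.25
ee_pos: [668.6, -146.6, 94.9]
ee_rot: [-180.0, 0.4, 176.4]
force: [1.0, -0.0, 0.9]
gripper_width: 0.7
coaster (552, 255, 46) holder frame [3. 1.]
coaster (558, 352, 46) holder frame [ 3. 98.]
tcp holder frame [ 140.7 -392.1]
side 557 354 46 holder [  2. 100.]
side 550 257 47 holder [1. 3.]
side 33 -11 51 holder [-499. -296.]
side 594 -141 50 holder [  69. -391.]
t 44.4 tcp [ 663.6 -145.4   94.2] rot [-180.    -0.   176.4] F [-0.3  0.3 -1. ] w 0.3
to go cm [-0.03 -0.23  7.02]
```

```bash
python3 -m inch '[{"x":0,"y":-0.1,"z":2.5,"yaw":0,"gripper":-1},{"x":0,"y":0,"z":2.5,"yaw":0,"gripper":-1},{"x":0,"y":0,"z":1.5,"yaw":0,"gripper":-1},{"x":0,"y":0,"z":0.5,"yaw":0,"gripper":-1},{"x":0,"y":0,"z":0,"yaw":0,"gripper":-1},{"x":0.3,"y":0,"z":0,"yaw":0,"gripper":-1},{"x":0.4,"y":0,"z":0,"yaw":0,"gripper":-1},{"x":0.5,"y":0,"z":0,"yaw":0,"gripper":-1},{"x":0.6,"y":0,"z":0,"yaw":0,"gripper":-1},{"x":0.6,"y":0,"z":0,"yaw":0,"gripper":-1},{"x":0.6,"y":0,"z":0,"yaw":0,"gripper":-1},{"x":0.6,"y":0,"z":0,"yaw":0,"gripper":-1}]'
python3 -m inch '[{"x":0.6,"y":0,"z":0,"yaw":0,"gripper":-1},{"x":0.6,"y":0,"z":0,"yaw":0,"gripper":-1},{"x":0.6,"y":0,"z":0,"yaw":0,"gripper":-1},{"x":0.6,"y":0,"z":0,"yaw":0,"gripper":-1},{"x":0.6,"y":0,"z":0,"yaw":0,"gripper":-1},{"x":0.4,"y":0,"z":0,"yaw":0,"gripper":-1},{"x":0,"y":0,"z":0,"yaw":0,"gripper":-1},{"x":0,"y":0,"z":0,"yaw":0,"gripper":-1}]'
python3 look.py; python3 d.py
```

```text
time_s: 45.35
ee_pos: [627.1, -143.3, 24.4]
ee_rot: [180.0, 0.0, 176.5]
force: [-0.2, -0.1, 1.0]
gripper_width: 0.6
time_s: 46.02
ee_pos: [593.5, -141.2, 24.2]
ee_rot: [180.0, -0.0, 176.5]
force: [0.1, -0.2, 0.0]
gripper_width: 0.2
coaster (552, 255, 46) holder frame [3. 1.]
coaster (558, 352, 46) holder frame [ 3. 98.]
tcp holder frame [  68.9 -391.8]
side 557 354 46 holder [  2. 100.]
side 550 257 47 holder [1. 3.]
side 33 -11 51 holder [-499. -296.]
side 529 -136 50 holder [   4. -391.]
t 46.1 tcp [ 594.  -141.3   24.2] rot [180.   -0.  176.5] F [-1.3 -0.4 -0.4] w 0.3
```

```bash
python3 -m inch '[{"x":0.3,"y":0,"z":0,"yaw":0,"gripper":-1},{"x":0.1,"y":0,"z":0,"yaw":0,"gripper":-1},{"x":0,"y":0,"z":0,"yaw":0,"gripper":-1},{"x":-0.7,"y":0,"z":0,"yaw":0,"gripper":-1},{"x":-0.6,"y":-1.5,"z":0,"yaw":0,"gripper":-1},{"x":0,"y":-3,"z":0,"yaw":0,"gripper":-1},{"x":0,"y":-2.6,"z":0,"yaw":0,"gripper":-1},{"x":2,"y":0,"z":0,"yaw":0,"gripper":-1},{"x":2.5,"y":0,"z":0,"yaw":0,"gripper":-1},{"x":3,"y":0,"z":0,"yaw":0,"gripper":-1},{"x":0,"y":0,"z":0,"yaw":0,"gripper":-1},{"x":0,"y":0,"z":0,"yaw":0,"gripper":-1}]'
python3 look.py; python3 d.py
```

```text
time_s: 47.12
ee_pos: [522.8, -208.9, 24.2]
ee_rot: [180.0, -0.0, 176.4]
force: [0.9, -0.7, 0.2]
gripper_width: 0.7
coaster (528, -116, 35) holder frame [   2. -371.]
coaster (551, 255, 46) holder frame [2. 1.]
coaster (558, 352, 46) holder frame [ 3. 98.]
tcp holder frame [   3.8 -463.8]
side 557 354 46 holder [  2. 100.]
side 617 339 43 holder [63. 89.]
side 550 257 47 holder [1. 3.]
side 526 -136 50 holder [   1. -391.]
t 47.2 tcp [ 525.2 -209.1   24.6] rot [-1.800e+02  1.000e-01  1.765e+02] F [ 1.4 -0.8  0.1] w 0.7
```

```bash
python3 -m inch '[{"x":0.2,"y":0.4,"z":0,"yaw":0,"gripper":-1},{"x":0,"y":0.4,"z":0,"yaw":0,"gripper":-1},{"x":0,"y":0.5,"z":0,"yaw":0,"gripper":-1},{"x":0,"y":0.7,"z":0,"yaw":0,"gripper":-1},{"x":0,"y":0.7,"z":0,"yaw":0,"gripper":-1},{"x":0,"y":0.7,"z":0,"yaw":0,"gripper":-1},{"x":0,"y":0.7,"z":0,"yaw":0,"gripper":-1},{"x":0,"y":0.7,"z":0,"yaw":0,"gripper":-1},{"x":0,"y":0.7,"z":0,"yaw":0,"gripper":-1},{"x":0,"y":0.7,"z":0,"yaw":0,"gripper":-1},{"x":0,"y":0.7,"z":0,"yaw":0,"gripper":-1},{"x":0,"y":0.7,"z":0,"yaw":0,"gripper":-1}]'
python3 -m inch '[{"x":0,"y":0.7,"z":0,"yaw":0,"gripper":-1},{"x":0,"y":0.7,"z":0,"yaw":0,"gripper":-1},{"x":0,"y":0.7,"z":0,"yaw":0,"gripper":-1},{"x":0,"y":0.7,"z":0,"yaw":0,"gripper":-1},{"x":0,"y":0.7,"z":0,"yaw":0,"gripper":-1},{"x":0,"y":0.7,"z":0,"yaw":0,"gripper":-1},{"x":0,"y":0.7,"z":0,"yaw":0,"gripper":-1},{"x":0,"y":0.7,"z":0,"yaw":0,"gripper":-1},{"x":0,"y":0.7,"z":0,"yaw":0,"gripper":-1},{"x":0,"y":0.7,"z":0,"yaw":0,"gripper":-1},{"x":0,"y":0.7,"z":0,"yaw":0,"gripper":-1},{"x":0,"y":0,"z":0,"yaw":0,"gripper":-1}]'
python3 look.py; python3 d.py
```

```text
time_s: 48.22
ee_pos: [526.4, -131.3, 24.3]
ee_rot: [180.0, 0.0, 176.5]
force: [-0.5, -0.2, -0.1]
gripper_width: 0.5
time_s: 49.22
ee_pos: [531.0, -53.9, 24.2]
ee_rot: [180.0, -0.0, 176.5]
force: [-0.4, 0.8, 0.1]
gripper_width: 0.5
coaster (551, 254, 46) holder frame [2. 0.]
coaster (558, 352, 46) holder frame [ 3. 98.]
tcp holder frame [   0.9 -309. ]
side 557 354 46 holder [  2. 100.]
side 550 257 47 holder [1. 3.]
side 32 -8 48 holder [-500. -293.]
side 535 1 49 holder [   2. -254.]
t 49.3 tcp [531.1 -54.9  24.2] rot [180.   -0.  176.5] F [0.6 0.4 0.4] w 0.7
```

```bash
python3 -m inch '[{"x":0,"y":0.5,"z":0,"yaw":0,"gripper":-1},{"x":0,"y":0.7,"z":0,"yaw":0,"gripper":-1},{"x":0,"y":0.7,"z":0,"yaw":0,"gripper":-1},{"x":0,"y":0.7,"z":0,"yaw":0,"gripper":-1},{"x":0,"y":0.7,"z":0,"yaw":0,"gripper":-1},{"x":0,"y":0.7,"z":0,"yaw":0,"gripper":-1},{"x":0,"y":0.7,"z":0,"yaw":0,"gripper":-1},{"x":0,"y":0.7,"z":0,"yaw":0,"gripper":-1},{"x":0,"y":0.7,"z":0,"yaw":0,"gripper":-1},{"x":0,"y":0.7,"z":0,"yaw":0,"gripper":-1},{"x":0,"y":0.7,"z":0,"yaw":0,"gripper":-1},{"x":0,"y":0.7,"z":0,"yaw":0,"gripper":-1}]'
python3 -m inch '[{"x":0,"y":0.7,"z":0,"yaw":0,"gripper":-1},{"x":0,"y":0.7,"z":0,"yaw":0,"gripper":-1},{"x":0,"y":0.7,"z":0,"yaw":0,"gripper":-1},{"x":0,"y":0.7,"z":0,"yaw":0,"gripper":-1},{"x":0,"y":0.7,"z":0,"yaw":0,"gripper":-1},{"x":0,"y":0.7,"z":0,"yaw":0,"gripper":-1},{"x":0,"y":0.7,"z":0,"yaw":0,"gripper":-1},{"x":0,"y":0.6,"z":0,"yaw":0,"gripper":-1},{"x":0,"y":0.5,"z":0,"yaw":0,"gripper":-1},{"x":0,"y":0.3,"z":0,"yaw":0,"gripper":-1},{"x":0,"y":0,"z":0,"yaw":0,"gripper":-1}]'
python3 look.py; python3 d.py
```

```text
time_s: 50.32
ee_pos: [536.1, 27.4, 24.2]
ee_rot: [180.0, -0.0, 176.5]
force: [0.4, 0.3, -0.7]
gripper_width: 0.5
time_s: 51.23
ee_pos: [540.0, 90.2, 24.2]
ee_rot: [180.0, 0.0, 176.5]
force: [-1.0, -0.4, 0.5]
gripper_width: 0.6
tcp holder frame [   1.  -164.4]
side 557 354 46 holder [  2. 100.]
side 550 257 47 holder [1. 3.]
side 545 144 48 holder [   3. -110.]
side 32 -11 51 holder [-500. -296.]
t 51.3 tcp [539.9  89.6  24.2] rot [180.   -0.  176.5] F [-0.2 -0.3  0.1] w 0.3
```

```bash
python3 -m inch '[{"x":0,"y":0.4,"z":0,"yaw":0,"gripper":-1},{"x":0,"y":0.5,"z":0,"yaw":0,"gripper":-1},{"x":0,"y":0.4,"z":0,"yaw":0,"gripper":-1},{"x":0,"y":0.3,"z":0,"yaw":0,"gripper":-1},{"x":0,"y":0,"z":0,"yaw":0,"gripper":-1},{"x":0,"y":0,"z":0,"yaw":0,"gripper":-1},{"x":0,"y":-0.8,"z":0,"yaw":0,"gripper":-1},{"x":0,"y":-1.5,"z":0,"yaw":0,"gripper":-1},{"x":0,"y":-3,"z":-1,"yaw":0,"gripper":-1},{"x":0,"y":-4,"z":-3,"yaw":0,"gripper":-1},{"x":0,"y":-4,"z":-4,"yaw":0,"gripper":-1},{"x":0,"y":-4,"z":-4,"yaw":0,"gripper":-1}]'
python3 -m inch '[{"x":0,"y":0,"z":-4,"yaw":0,"gripper":-1},{"x":0,"y":0,"z":-4,"yaw":0,"gripper":-1},{"x":0,"y":0,"z":-4,"yaw":0,"gripper":-1},{"x":0,"y":0,"z":0,"yaw":0,"gripper":-1},{"x":0,"y":0,"z":0,"yaw":0,"gripper":-1}]'
python3 look.py; python3 d.py 677 84 265
python3 - <<'E'
from h import *
f=grab("side"); cv2.imwrite("pics/s9.png",f["pixels"][:,:,::-1])
E
```

```text
time_s: 52.33
ee_pos: [530.9, -41.4, 118.7]
ee_rot: [-180.0, -0.1, 176.5]
force: [1.1, -0.7, 0.6]
gripper_width: 0.4
time_s: 52.75
ee_pos: [532.9, -40.4, 240.7]
ee_rot: [-180.0, 0.3, 176.4]
force: [0.2, -0.2, -0.3]
gripper_width: 0.1
tcp holder frame [   0.7 -294.6]
side 557 354 46 holder [  2. 100.]
side 550 257 47 holder [1. 3.]
side 545 159 48 holder [  2. -95.]
side 32 -11 51 holder [-500. -296.]
t 52.9 tcp [531.  -39.8 237.2] rot [ 1.800e+02 -1.000e-01  1.765e+02] F [0.4 0.4 0.1] w 0.4
to go cm [-13.8   13.26  -2.81]
```

View pics/s9.png

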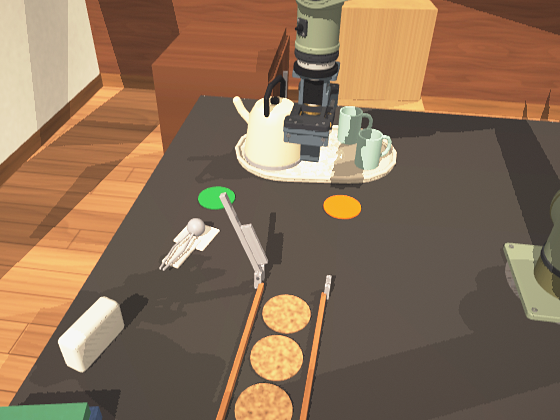

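```bash
python3 -m inch '[{"x":0,"y":0,"z":-1.5,"yaw":0,"gripper":0.2},{"x":-1,"y":0.6,"z":-1.3,"yaw":0,"gripper":0.2},{"x":-2,"y":1.8,"z":0,"yaw":0,"gripper":0.2},{"x":-2,"y":2,"z":0,"yaw":0,"gripper":0.2},{"x":-2,"y":2,"z":0,"yaw":0,"gripper":0.2},{"x":-2,"y":2,"z":0,"yaw":0,"gripper":0.2},{"x":-2,"y":2,"z":0,"yaw":0,"gripper":0.2},{"x":-2,"y":2,"z":0,"yaw":0,"gripper":0.2},{"x":-0.8,"y":0.8,"z":0,"yaw":0,"gripper":0.2},{"x":0,"y":0,"z":0,"yaw":0,"gripper":0.2},{"x":0,"y":0,"z":0,"yaw":0,"gripper":0.2},{"x":0,"y":0,"z":0,"yaw":0,"gripper":0.2}]'
python3 d.py 677 84 188
```

```text
time_s: 53.9
ee_pos: [676.8, 83.1, 264.8]
ee_rot: [-179.9, -0.2, 176.5]
force: [0.7, -0.5, 0.1]
gripper_width: 54.7
t 53.9 tcp [676.8  83.1 264.8] rot [-179.9   -0.2  176.5] F [ 0.7 -0.5  0.1] w 54.7
to go cm [-0.04  0.1   7.68]
```

```bash
python3 -m inch '[{"x":0,"y":0.1,"z":2,"yaw":0,"gripper":0.2},{"x":0,"y":0,"z":2,"yaw":0,"gripper":0.2},{"x":0,"y":0,"z":2,"yaw":0,"gripper":0.2},{"x":0,"y":0,"z":1.2,"yaw":0,"gripper":0.2},{"x":0,"y":0,"z":0.5,"yaw":0,"gripper":0.2},{"x":0,"y":0,"z":0,"yaw":0,"gripper":0.2},{"x":0,"y":0,"z":0,"yaw":0,"gripper":-1},{"x":0,"y":0,"z":0,"yaw":0,"gripper":-1},{"x":0,"y":0,"z":0,"yaw":0,"gripper":-1},{"x":0,"y":0,"z":0,"yaw":0,"gripper":-1},{"x":0,"y":0,"z":0,"yaw":0,"gripper":-1},{"x":0,"y":0,"z":0,"yaw":0,"gripper":-1}]'
python3 -m inch '[{"x":0,"y":0,"z":0,"yaw":0,"gripper":-1},{"x":0,"y":0,"z":0,"yaw":0,"gripper":-1},{"x":0,"y":0,"z":0,"yaw":0,"gripper":-1},{"x":0,"y":0,"z":0,"yaw":0,"gripper":-1}]'
python3 d.py
python3 - <<'E'
import numpy as np
a=np.linspace(1.99,0.02,31)
print(np.c_[np.diff(np.cos(a)),-np.diff(np.sin(a))].__mul__(16.8).round(2).tolist())
E
```

```text
time_s: 54.9
ee_pos: [678.0, 84.8, 189.6]
ee_rot: [180.0, 0.0, 176.5]
force: [0.2, -0.3, -0.1]
gripper_width: 17.7
time_s: 55.23
ee_pos: [678.0, 84.2, 189.4]
ee_rot: [-180.0, 0.0, 176.5]
force: [0.3, -3.0, 1.5]
gripper_width: 12.1
t 55.2 tcp [678.   84.2 189.4] rot [-180.     0.   176.5] F [ 0.3 -3.   1.5] w 12.1
[[1.02, -0.42], [1.05, -0.35], [1.07, -0.28], [1.08, -0.21], [1.09, -0.14], [1.1, -0.06], [1.1, 0.01], [1.1, 0.08], [1.09, 0.15], [1.08, 0.22], [1.06, 0.29], [1.04, 0.36], [1.02, 0.43], [0.98, 0.5], [0.95, 0.56], [0.91, 0.62], [0.87, 0.68], [0.82, 0.74], [0.77, 0.79], [0.72, 0.84], [0.66, 0.88], [0.6, 0.92], [0.54, 0.96], [0.48, 0.99], [0.41, 1.02], [0.34, 1.05], [0.27, 1.07], [0.2, 1.08], [0.13, 1.1], [0.06, 1.1]]
```

```bash
python3 -m inch '[{"x":1.02,"y":0,"z":-0.42,"yaw":0,"gripper":-1},{"x":1.05,"y":0,"z":-0.35,"yaw":0,"gripper":-1},{"x":1.07,"y":0,"z":-0.28,"yaw":0,"gripper":-1},{"x":1.08,"y":0,"z":-0.21,"yaw":0,"gripper":-1},{"x":1.09,"y":0,"z":-0.14,"yaw":0,"gripper":-1},{"x":1.1,"y":0,"z":-0.06,"yaw":0,"gripper":-1},{"x":1.1,"y":0,"z":0.01,"yaw":0,"gripper":-1},{"x":1.1,"y":0,"z":0.08,"yaw":0,"gripper":-1},{"x":1.09,"y":0,"z":0.15,"yaw":0,"gripper":-1},{"x":1.08,"y":0,"z":0.22,"yaw":0,"gripper":-1},{"x":1.06,"y":0,"z":0.29,"yaw":0,"gripper":-1},{"x":1.04,"y":0,"z":0.36,"yaw":0,"gripper":-1}]'
python3 -m inch '[{"x":1.02,"y":0,"z":0.43,"yaw":0,"gripper":-1},{"x":0.98,"y":0,"z":0.5,"yaw":0,"gripper":-1},{"x":0.95,"y":0,"z":0.56,"yaw":0,"gripper":-1},{"x":0.91,"y":0,"z":0.62,"yaw":0,"gripper":-1},{"x":0.87,"y":0,"z":0.68,"yaw":0,"gripper":-1},{"x":0.82,"y":0,"z":0.74,"yaw":0,"gripper":-1},{"x":0.77,"y":0,"z":0.79,"yaw":0,"gripper":-1},{"x":0.72,"y":0,"z":0.84,"yaw":0,"gripper":-1},{"x":0.66,"y":0,"z":0.88,"yaw":0,"gripper":-1},{"x":0.6,"y":0,"z":0.92,"yaw":0,"gripper":-1},{"x":0,"y":0,"z":0,"yaw":0,"gripper":-1},{"x":0,"y":0,"z":0,"yaw":0,"gripper":-1}]'
python3 d.py; python3 look.py
```

```text
time_s: 56.23
ee_pos: [548.9, 92.2, 192.8]
ee_rot: [-179.9, 0.2, 176.5]
force: [5.5, -4.9, -6.4]
gripper_width: 12.1
time_s: 57.23
ee_pos: [464.5, 97.4, 123.4]
ee_rot: [-179.9, -0.1, 176.5]
force: [-0.9, -4.7, -2.7]
gripper_width: 11.9
t 57.2 tcp [464.5  97.4 123.4] rot [-1.799e+02 -1.000e-01  1.765e+02] F [-0.9 -4.7 -2.7] w 11.9
tcp holder frame [ -74.7 -161.5]
side 557 354 46 holder [  2. 100.]
side 619 323 58 holder [65. 74.]
side 550 257 47 holder [1. 3.]
side 545 159 48 holder [  2. -95.]
side 32 -11 51 holder [-500. -296.]
```

```bash
python3 -m inch '[{"x":0.54,"y":0,"z":0.96,"yaw":0,"gripper":-1},{"x":0.48,"y":0,"z":0.99,"yaw":0,"gripper":-1},{"x":0.41,"y":0,"z":1.02,"yaw":0,"gripper":-1},{"x":0.34,"y":0,"z":1.05,"yaw":0,"gripper":-1},{"x":0.27,"y":0,"z":1.07,"yaw":0,"gripper":-1},{"x":0.2,"y":0,"z":1.08,"yaw":0,"gripper":-1},{"x":0.13,"y":0,"z":1.1,"yaw":0,"gripper":-1},{"x":0.03,"y":0,"z":0.6,"yaw":0,"gripper":-1},{"x":0,"y":0,"z":0.4,"yaw":0,"gripper":-1},{"x":0,"y":0,"z":0,"yaw":0,"gripper":-1},{"x":0,"y":0,"z":0,"yaw":0,"gripper":-1}]'
python3 d.py
```

```text
time_s: 58.25
ee_pos: [440.8, 98.9, 40.6]
ee_rot: [-180.0, -0.2, 176.5]
force: [-0.7, -6.2, -1.2]
gripper_width: 11.9
t 58.2 tcp [440.8  98.9  40.6] rot [-180.    -0.2  176.5] F [-0.7 -6.2 -1.2] w 11.9
```

```bash
python3 -m inch '[{"x":0,"y":-0.1,"z":0.3,"yaw":0,"gripper":-1},{"x":0,"y":0,"z":0.3,"yaw":0,"gripper":-1},{"x":0,"y":0,"z":0.2,"yaw":0,"gripper":-1},{"x":0,"y":0,"z":0,"yaw":0,"gripper":-1},{"x":0,"y":0,"z":0,"yaw":0,"gripper":-1}]'
python3 -m inch '[{"x":0,"y":0,"z":0.2,"yaw":0,"gripper":-1},{"x":0,"y":0,"z":0.1,"yaw":0,"gripper":-1},{"x":0,"y":0,"z":0,"yaw":0,"gripper":-1},{"x":0,"y":0,"z":0,"yaw":0,"gripper":-1}]'
```

```text
time_s: 58.67
ee_pos: [441.4, 98.7, 34.3]
ee_rot: [180.0, -0.1, 176.4]
force: [-6.5, -2.4, 17.3]
gripper_width: 11.8
time_s: 59.0
ee_pos: [442.0, 98.7, 31.9]
ee_rot: [179.9, 0.0, 176.5]
force: [-6.6, -2.4, 22.7]
gripper_width: 12.1
```

```bash
python3 -m inch '[{"x":0,"y":0,"z":0,"yaw":0,"gripper":0.2},{"x":0,"y":0,"z":0,"yaw":0,"gripper":0.2},{"x":0,"y":0,"z":0,"yaw":0,"gripper":0.2},{"x":0,"y":0,"z":0,"yaw":0,"gripper":0.2},{"x":0,"y":0,"z":0,"yaw":0,"gripper":0.2},{"x":0,"y":0,"z":0,"yaw":0,"gripper":0.2},{"x":0,"y":0,"z":-1,"yaw":0,"gripper":0.2},{"x":0,"y":0,"z":-2,"yaw":0,"gripper":0.2},{"x":0,"y":0,"z":-3,"yaw":0,"gripper":0.2},{"x":0,"y":0,"z":-4,"yaw":0,"gripper":0.2},{"x":0,"y":0,"z":-4,"yaw":0,"gripper":0.2},{"x":0,"y":0,"z":-4,"yaw":0,"gripper":0.2}]'
python3 -m inch '[{"x":3,"y":-3,"z":0,"yaw":0,"gripper":0.2},{"x":3,"y":-4,"z":0,"yaw":0,"gripper":0.2},{"x":0,"y":-4,"z":0,"yaw":0,"gripper":0.2},{"x":0,"y":-4,"z":0,"yaw":0,"gripper":0.2},{"x":0,"y":-4,"z":0,"yaw":0,"gripper":0.2},{"x":0,"y":0,"z":0,"yaw":0,"gripper":0.2},{"x":0,"y":0,"z":0,"yaw":0,"gripper":0.2}]'
python3 look.py; python3 d.py
python3 - <<'E'
from h import *
f=grab("side","s10"); t=grab("top","t10")
cv2.imwrite("pics/s10c.png",cv2.resize(f["pixels"][120:420,180:400],None,fx=2,fy=2,interpolation=cv2.INTER_CUBIC)[:,:,::-1])
O=np.array([549,254]);a=np.radians(-3.5);RH=np.array([[np.cos(a),-np.sin(a)],[np.sin(a),np.cos(a)]])
for ang in(0,.05,.15):
    q=O+RH@[68-188*np.cos(ang),-163]; print(ang,proj(f,[q[0],q[1],30+188*np.sin(ang)]).round(1))
E
```

```text
time_s: 60.0
ee_pos: [441.9, 98.2, 211.0]
ee_rot: [180.0, -0.0, 176.5]
force: [1.1, -0.1, 0.0]
gripper_width: 54.5
time_s: 60.58
ee_pos: [376.5, -82.5, 209.2]
ee_rot: [180.0, -0.0, 176.2]
force: [0.4, -0.6, 0.5]
gripper_width: 54.7
coaster (1039, 459, 59) holder frame [477. 235.]
tcp holder frame [-151.6 -345.1]
side 557 354 46 holder [  2. 100.]
side 550 257 47 holder [1. 3.]
side 545 159 48 holder [  2. -95.]
side 33 -11 51 holder [-499. -296.]
t 60.7 tcp [376.8 -80.4 209.1] rot [179.9  -0.  176.4] F [-0.4 -0.5 -0.3] w 54.7
0 [[356.4 286.8]]
0.05 [[356.9 283.3]]
0.15 [[357. 276.]]
```

View pics/s10c.png

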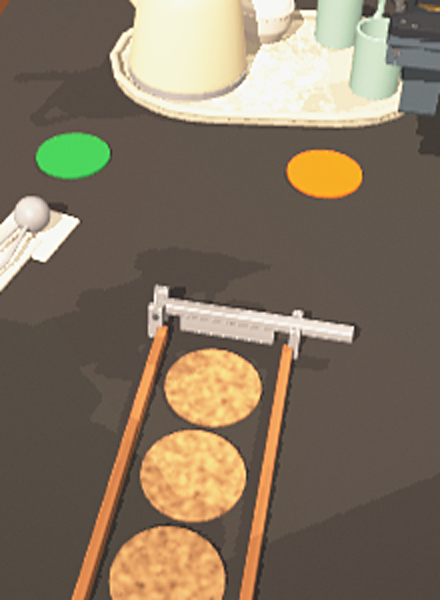

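```bash
python3 -c "
from workcell import env
print(env.job_done())"
```

```text
the job is handed in; nothing more can be done
None
```

I handed the job in at about 61 s. All three coasters are in the holder, the mug is on the tray and the bar is back in its catch. No verdict came back.

- **Mug:** I set it down on the tray at about (394, -385) mm. The last side view shows it upright. I judged that by eye and did not measure its tilt.
- **Bar:** I pinched it and swung it up to about 2 rad, then back down, pressing with about 20 N. In the last picture its tip is at pixel (356.5, 286.5). A level bar would put it at (356.4, 286.8), so it is well within 0.05 rad.
- **Coasters:** The last side view puts them at about (2, 100), (1, 3) and (2, -95) mm in the holder frame. That leaves gaps of 7 to 8 mm, and they look flat. The arm blocked the top camera for this last check, but its earlier readings of the first two agreed within about 3 mm.
- **Everything else:** The kettle, sugar bowl, second mug and spoon rest were never touched, and they look unmoved in the pictures.

**What did not go as planned:** pressing down on a coaster made it slip under the fingertips, even at over 20 N (one reading was about 28 N). I slid them in by pushing on their edges with the shut fingers instead.

**What disagreed:** the pinch showed the bar about 4 to 5 mm nearer the back of the holder than my camera-based frame did. I left margin for that, and the coaster nearest the mouth would still be within its limit (about -100 mm against -116 mm).

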